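# Fit the tablet mould with its hexagonal inserts and stack their cases

### The arm

A 6-joint arm with a two-finger parallel gripper is mounted at the origin on a cart in front of the work surface, level with it; the furniture and walls round the work are solid. World frame = base frame: x ahead of the robot, y to its left, z up, the work surface at z = 0. Lengths are in mm, angles in rad, forces in N, time in s.
With the tool pointing down it reaches from about 300 to 775 mm from the base axis. Payload 14.6 kg.
Tool frame: the origin (TCP) lies at the centre of the arm's flange, where the gripper is bolted on; the fingertips stand 199 mm ahead of it and the grasp point (between the pads) lies 180 mm ahead of it; z points along the fingers, y is the line along which they close (so a half turn about z gives the same grasp; the last joint's range is limited). The gripper opens to 94 mm and grips with 3 to 60 N. Pads are 16 mm wide; open, the fingers measure 119 mm over their backs; the gripper's body (75 mm by 177 mm) begins 78 mm behind the grasp point.
Start: joints at [1.238, 0.3, 1.521, -0, 1.321, -0.067], TCP at [144.473, 530.677, 404.646] pointing down, gripper open.
Joint ranges: [-3.03, 3.03], [-0.79, 2.21], [0.23, 2.52], [-1.04, 4.18], [0, 3.07], [-2.55, 2.55]. Speed limits (rad/s): [2.22, 2.22, 2.57, 3.14, 3.14, 3.14].

### API

Orientations are given as [roll, pitch, yaw] about the fixed x, y, z axes, in that order (R = Rz(yaw) Ry(pitch) Rx(roll)).
In Python, from cell import manip, optics, workorder gives the robot as it stands.
- The arm moves only by the tool step_arm, never from a script. Its argument "increments" is a list that holds one entry, the list of rows, each a list of 7 numbers: the turn, a rotation vector about the tool's x, y, z as a fraction of full scale, then the shift along the tool's x, y, z as a fraction of full scale, then the closure, from -1 (fully open) to 1 (shut). In form: [[[wx, wy, wz, tx, ty, tz, fingers], ...]]. A call has 1 to 5 rows; each row shifts and turns the commanded pose from where the row before left it, along the tool's axes as they then stand; what a row does not reach is not made up. Full scale, the value 1, is 40 mm for a shift and 45 degrees for a turn. A row lasts 1/10 s, in which the tool goes at most 50 mm and 8.59 degrees, less where a joint would pass 70% of its speed; a pose out of reach is approached as far as the arm can. A call with a number of a shift or a turn outside -1 to 1 is refused whole. A call with a gripper value outside its range is refused whole. The fingers move at their own pace and stop on an object; "newtons" is the grip in N (left out, the last holds). Time passes only in rows, so rows that do not move let the fingers close. It gives the time, the measured TCP pose, the force, the opening and the grip force at its end, in the units of the state.
- manip.read_state(): the state, without advancing time (a new reading comes with each control period).
- optics.camera(name): name is "scene" or "top"; returns a dict with "frame" (420x560x3 uint8, red, green, blue), "range_z" (420x560 float32, mm along the optical axis (not along the pixel's ray), 0 where there is no reading), "mtx" (3x3 intrinsics, pixels), "cam_to_world" (4x4, takes a point from camera to world coordinates). Camera axes: x right, y down, z forward; pixel columns grow to the right and rows downward; lengths in mm; the calibration is good to about 2 mm. A picture is of the moment at which its call begins.
- workorder.sign_off(): hands the job in; it is judged then, once.
The state is a dict: "clock": time; "joints": joint angles; "qd": joint speeds; "effort": joint torques, N m; "eef_pos": TCP position; "eef_rot": TCP orientation; "wrist_force": force on the tool from outside, world axes, zero at the start; "moment": the same for the moment, N m; "finger_gap": finger opening in mm; "finger_force": force on a finger pad.
Only numpy, scipy, OpenCV 4.12 (cv2) and the standard library are available. Lean on these libraries where they do the work, as an engineer would, in place of code of your own. Each camera call takes 0.05 s, during which the arm holds its last target. There are 200 camera calls.

### The job

Make the hand tablet mould ready for the next batch: swing its retaining frame fully open, put every steel die insert from the tray into a pocket of the mould, working it about until it drops fully home, and then fold the frame down flat over them. Stack the inserts' small empty cases squarely in one column on the middle of the large flat case, which stays where it is, and leave the bottle, jar, beaker, label roll and timer where they stand.

Things in the scene. Friction and masses are not known exactly. Their poses are not given: they have to be found in the camera images.
- mould: hand tablet mould, screwed down: dark steel plate 150 x 236 x 12 mm (x, y, z) with three hexagonal pockets in a row along its y, 66 mm apart, and a hinged retaining frame. Origin on the worktop under the middle pocket; x away from the robot, towards the hinge. The plate reaches from x = -55 to +95 mm
- pocket_1 (a point): centre of the floor of a hexagonal pocket of the mould, 12 mm above the worktop; z up, x to a corner of the hexagon and along the mould's x. 51 mm across flats (1.5 mm loose all round), 14 mm deep, walls 6 mm thick with no lead-in. Any insert fits any pocket in any of six turns; its shoulder then stands 6 mm above the walls. Unseated it rides up to 14 mm too high
- pocket_2 (a point): centre of the floor of a hexagonal pocket of the mould, 12 mm above the worktop; z up, x to a corner of the hexagon and along the mould's x. 51 mm across flats (1.5 mm loose all round), 14 mm deep, walls 6 mm thick with no lead-in. Any insert fits any pocket in any of six turns; its shoulder then stands 6 mm above the walls. Unseated it rides up to 14 mm too high
- pocket_3 (a point): centre of the floor of a hexagonal pocket of the mould, 12 mm above the worktop; z up, x to a corner of the hexagon and along the mould's x. 51 mm across flats (1.5 mm loose all round), 14 mm deep, walls 6 mm thick with no lead-in. Any insert fits any pocket in any of six turns; its shoulder then stands 6 mm above the walls. Unseated it rides up to 14 mm too high
- frame (a joint): angle of the aluminium retaining frame (0.22 kg): 0 = folded flat over the pockets, 1.5 = fully open against its stop, nearly upright. Closed it lies 1 mm above the shoulders of seated inserts, whose necks stand up between its bars; it cannot close over an unseated one. Its damped hinge lets it sink shut slowly when let go below about 0.8; beyond 1.3 it stays. At the start it is shut or nearly so
- frame_grip (a point): middle of the frame's grip: a round black bar 14 mm thick and 26 mm long, parallel to the hinge axis and 147 mm from it, on a stalk 10 mm wide. Closed it is 36 mm above the worktop, 17 mm in front of the plate. Can be pinched from above over its two ends (26 mm apart) and turns between the fingers as the frame swings. The point turns with the frame
- frame_hinge (a point): middle of the frame's hinge axis, 36 mm above the worktop, 75 mm beyond the pockets' row; the axis runs along this frame's y
- die_a: steel die insert, 46 mm high, about 0.24 kg: hexagonal body 48 mm across flats (55.4 over corners), 20 mm high, its lowest 2.5 mm stepped in to 43.5 across flats; on it a round filling neck, 28 mm diameter, 26 mm high, to grasp it by. Origin: centre of the underside; z up the neck, x to a corner of the hexagon. Starts standing in the tray at any yaw. May be absent (None)
- die_b: steel die insert, 46 mm high, about 0.24 kg: hexagonal body 48 mm across flats (55.4 over corners), 20 mm high, its lowest 2.5 mm stepped in to 43.5 across flats; on it a round filling neck, 28 mm diameter, 26 mm high, to grasp it by. Origin: centre of the underside; z up the neck, x to a corner of the hexagon. Starts standing in the tray at any yaw. May be absent (None)
- die_c: steel die insert, 46 mm high, about 0.24 kg: hexagonal body 48 mm across flats (55.4 over corners), 20 mm high, its lowest 2.5 mm stepped in to 43.5 across flats; on it a round filling neck, 28 mm diameter, 26 mm high, to grasp it by. Origin: centre of the underside; z up the neck, x to a corner of the hexagon. Starts standing in the tray at any yaw. May be absent (None)
- case_a: closed grey plastic case for one insert, 80 x 62 x 52 mm (x, y, z), about 0.14 kg, with a flat top; can be grasped from above across its 62 mm. Origin at the centre of the underside; x along the 80 mm. Stands upright on the worktop at the start. May be absent (None)
- case_b: closed grey plastic case for one insert, 80 x 62 x 52 mm (x, y, z), about 0.14 kg, with a flat top; can be grasped from above across its 62 mm. Origin at the centre of the underside; x along the 80 mm. Stands upright on the worktop at the start. May be absent (None)
- case_c: closed grey plastic case for one insert, 80 x 62 x 52 mm (x, y, z), about 0.14 kg, with a flat top; can be grasped from above across its 62 mm. Origin at the centre of the underside; x along the 80 mm. Stands upright on the worktop at the start. May be absent (None)
- case_d: closed grey plastic case for one insert, 80 x 62 x 52 mm (x, y, z), about 0.14 kg, with a flat top; can be grasped from above across its 62 mm. Origin at the centre of the underside; x along the 80 mm. Stands upright on the worktop at the start. May be absent (None)
- punch_case: the large flat grey case of the punches, 104 x 84 x 40 mm (x, y, z), 0.55 kg, with a flat top: it stays where it stands on the worktop and carries the column. Origin at the centre of the underside; x along the 104 mm
- steel_tray: shallow stainless tray, fixed, 124 x 224 mm (x, y) with a rim 19 mm high and a floor 2 mm thick, in which the inserts stand. Origin at the centre of its underside
- amber_bottle: small amber bottle, black cap, 40 mm wide, 86 mm high. A bystander: leave it where it stands. Origin at the centre of its underside
- ointment_jar: small white ointment jar with red lid, 45 mm wide, 40 mm high. A bystander: leave it where it stands. Origin at the centre of its underside
- label_roll: roll of white labels lying flat, 70 mm wide, 36 mm high. A bystander: leave it where it stands. Origin at the centre of its underside
- beaker: small clear beaker, 55 mm wide, 70 mm high. A bystander: leave it where it stands. Origin at the centre of its underside
- timer: white digital timer lying flat, 66 x 66 x 19 mm. A bystander: leave it where it stands. Origin at the centre of its underside

How it is judged:
By the outcome, as a careful person would: the job done as asked, in the order asked, and still so for the second after the job is handed in, with the robot touching nothing.
Of die_a, die_b, die_c only 2 to 3 are there at a start; the rules pass over those that are not, and their reading is None.
Of case_a, case_b, case_c, case_d only 3 to 4 are there at a start; the rules pass over those that are not, and their reading is None.
At some moment in a run one of die_a, die_b, die_c may be knocked a few centimetres aside while the robot is not near it.
It also fails if it takes over 210 s, if anything falls off the work surface, if the arm or the gripper's body presses on something with over 40 N, if the wrist force passes 120 N, or if a joint passes its speed limit or range.

## Working session

There is one attempt and no reset: what is moved stays moved. The work goes in short steps, Python scripts to look and compute and a tool call to move; the robot and the scene stay as the last step left them, time stands still between calls to the robot, and variables do not carry over. Pictures are saved under pics/ and viewed, at most 14 in all, crops included, and the job is handed in when it is done.

Besides the shell and the picture viewer there is one more tool, called after "Request:" as name([rows], argument=value, ...), one row to a line, values as JSON. step_arm: Moves the arm, as the interface text tells. Its arguments: {"type":"object","properties":{"increments":{"type":"array","items":{"type":"array","items":{"type":"array","items":{"type":"number"}}}},"newtons":{"type":"number"}},"required":["increments"]}

```bash
ls; mkdir -p pics
cat > h.py <<'E'
import numpy as np, cv2
from cell import manip, optics, workorder
def grab(n, save=None):
    c=optics.camera(n)
    if save: cv2.imwrite(f'pics/{save}.png', c['frame'][:,:,::-1])
    return c
def cloud(c):
    z=c['range_z']; K=c['mtx']; h,w=z.shape
    u,v=np.meshgrid(np.arange(w),np.arange(h))
    P=np.stack([(u-K[0,2])/K[0,0]*z,(v-K[1,2])/K[1,1]*z,z,np.ones_like(z)],-1)@np.array(c['cam_to_world']).T
    P=P[...,:3].copy(); P[z==0]=np.nan
    return P
E
python3 - <<'E'
from h import *
for n in('top','scene'):
    c=grab(n,n+'0'); print(np.round(c['mtx'],1).tolist(),np.round(c['cam_to_world'],3).tolist())
    np.save(n+'0.npy',cloud(c))
s=manip.read_state(); print(s)
E
```

```text
pics
[[464.8, 0.0, 280.1], [0.0, 464.8, 202.9], [0.0, 0.0, 1.0]] [[-0.322, -0.898, 0.299, -29.699], [-0.947, 0.304, -0.104, 149.318], [0.003, -0.317, -0.948, 1724.294], [0.0, 0.0, 0.0, 1.0]]
[[428.8, 0.0, 280.9], [0.0, 428.8, 211.9], [0.0, 0.0, 1.0]] [[0.634, -0.354, 0.688, -424.647], [-0.773, -0.27, 0.574, -787.562], [-0.017, -0.895, -0.445, 633.987], [0.0, 0.0, 0.0, 1.0]]
{'clock': 0.1, 'joints': array([ 1.23843358e+00,  3.00384957e-01,  1.52151528e+00, -1.37174543e-05,
        1.32068230e+00, -6.65783731e-02]), 'qd': array([ 0.00074017,  0.00049519, -0.00289089,  0.00117109, -0.00086074,
        0.00055235]), 'effort': array([ 2.78650259e-03, -5.32647836e+01, -3.53275251e+01,  7.09940423e-02,
        2.36491696e-02, -9.60159286e-05]), 'eef_pos': array([144.44799629, 530.65890728, 404.16131543]), 'eef_rot': array([-3.14060408e+00, -5.25984612e-05,  2.87581166e+00]), 'wrist_force': array([ 0.27728407, -0.16909743, -0.05471739]), 'moment': array([-0.02358359, -0.01659302, -0.03042199]), 'finger_force': 0.0, 'finger_gap': 94.15650923492419}
```

View pics/top0.png

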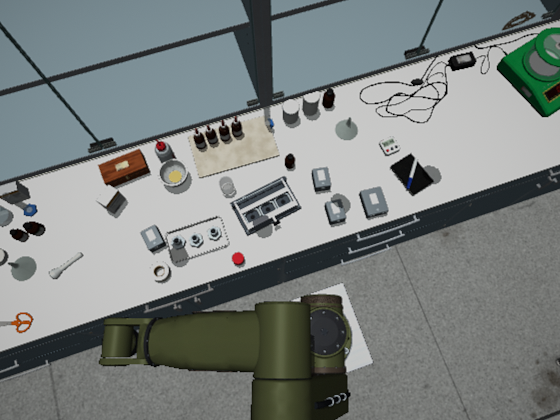

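View pics/scene0.png

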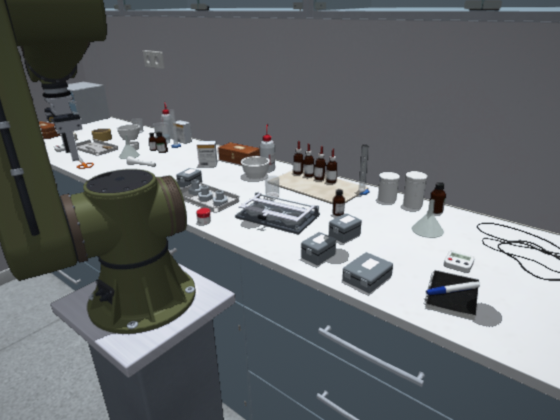

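Run:
```python
from h import *
P=np.load('top0.npy'); S=np.load('scene0.npy')
im=cv2.imread('pics/top0.png')
boxes=dict(case_l=(138,222,166,256),case_m=(311,165,333,194),case_r=(324,196,350,226),punch=(356,183,392,221),timer=(376,132,404,160),jar=(230,250,247,268),beaker=(216,172,238,198),roll=(150,260,174,284),bottle=(282,150,300,170),tray=(160,212,236,264),mould=(228,172,304,238))
for k,(a,b,c,d) in boxes.items():
    Q=P[b:d,a:c].reshape(-1,3); Q=Q[np.isfinite(Q[:,0])]
    z=Q[:,2]; top=np.percentile(z[z>8],90) if (z>8).any() else 0
    T=Q[abs(z-top)<5]; r=cv2.minAreaRect(T[:,:2].astype(np.float32))
    print(k,'top',round(float(top),1),'n',len(T),'rect',np.round(r[0],1),np.round(r[1],1),round(r[2],1),'base z',round(float(np.percentile(z,5)),1))
# dies: neck tops
def blobs(P,box,z0,z1):
    a,b,c,d=box; Q=P[b:d,a:c]; m=((Q[...,2]>z0)&(Q[...,2]<z1)).astype(np.uint8)
    n,l=cv2.connectedComponents(m)
    for i in range(1,n):
        T=Q[l==i]; 
        if len(T)>5: print(len(T),np.round(T.mean(0),1),np.round(T.min(0)),np.round(T.max(0)))
blobs(P,boxes['tray'],40,60)
print('scene'); blobs(S,(170,170,245,215),40,60)
Q=P[boxes['mould'][1]:boxes['mould'][3],boxes['mould'][0]:boxes['mould'][2]]
print(np.histogram(Q[...,2][np.isfinite(Q[...,2])],bins=np.arange(-10,80,5)))
big=cv2.resize(im[140:290,130:410],None,fx=2.8,fy=2.8,interpolation=cv2.INTER_CUBIC); cv2.imwrite('pics/topc.png',big)
i2=cv2.imread('pics/scene0.png'); cv2.imwrite('pics/scc.png',cv2.resize(i2[160:300,165:405],None,fx=3.3,fy=3.3,interpolation=cv2.INTER_CUBIC))
```

```text
case_l top 55.7 n 191 rect [524.5 457.1] [78.5 60.3] 9.1 base z -6.6
case_m top 55.9 n 158 rect [ 545.9 -220.3] [61.5 79.2] 79.5 base z -4.9
case_r top 56.2 n 179 rect [ 404.2 -225. ] [60.9 78.8] 84.9 base z -5.7
punch top 44.2 n 299 rect [ 393.6 -380.5] [ 84.7 106.8] 84.1 base z -6.2
timer top 22.5 n 100 rect [ 600.7 -536.4] [64.4 62.1] 6.8 base z -6.7
jar top 44.1 n 68 rect [351.8 177.2] [42.4 39. ] 50.4 base z -6.5
beaker top 68.5 n 28 rect [637.  137.7] [49.5 54.5] 73.0 base z -7.1
roll top 38.8 n 120 rect [396.3 464.1] [65.6 68.3] 16.7 base z -6.1
bottle top 84.8 n 23 rect [ 656.  -130.8] [19.3 24.6] 71.5 base z -6.2
tray top 44.9 n 117 rect [444.2 306.2] [277.9 130.3] 72.9 base z -6.8
mould top 44.3 n 517 rect [526.7  26.3] [262.6 205. ] 73.7 base z -6.1
30 [476.8 235.9  46.3] [463. 222.  40.] [490. 249.  54.]
29 [501.5 427.9  49.8] [489. 421.  42.] [526. 436.  56.]
36 [472.9 308.9  46.1] [460. 295.  40.] [488. 322.  54.]
32 [486.4 373.4  45.8] [472. 361.  41.] [499. 387.  52.]
11 [352.1 193.4  43.8] [342. 188.  41.] [361. 199.  50.]
scene
171 [513.7 448.7  50.1] [480. 422.  40.] [570. 487.  57.]
34 [483.5 375.   45.1] [470. 357.  40.] [498. 391.  50.]
37 [470.3 309.4  46.2] [456. 295.  40.] [486. 326.  52.]
40 [473.4 236.   45.4] [459. 221.  40.] [488. 252.  51.]
24 [451.4 106.9  42.3] [438.  95.  40.] [471. 117.  46.]
57 [349.9 178.9  41.4] [328. 158.  40.] [373. 202.  44.]
(array([ 372, 1053, 1025,  643,  589,  234,  101,   71,   90,  273,  337,
        143,   21,    5,    3,    5,    2]), array([-10,  -5,   0,   5,  10,  15,  20,  25,  30,  35,  40,  45,  50,
        55,  60,  65,  70,  75]))
```

View pics/topc.png

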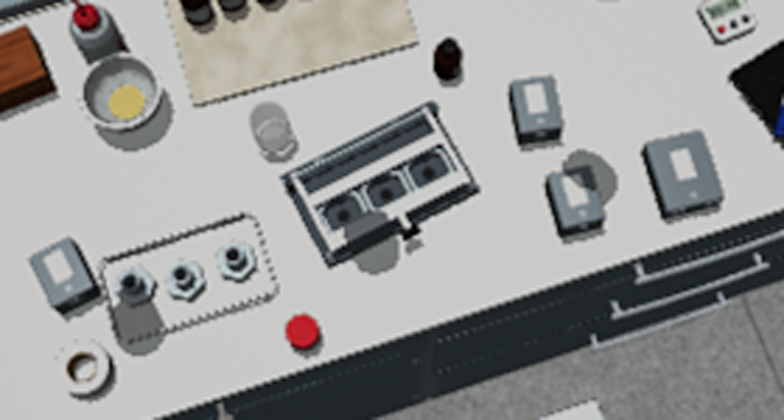

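View pics/scc.png

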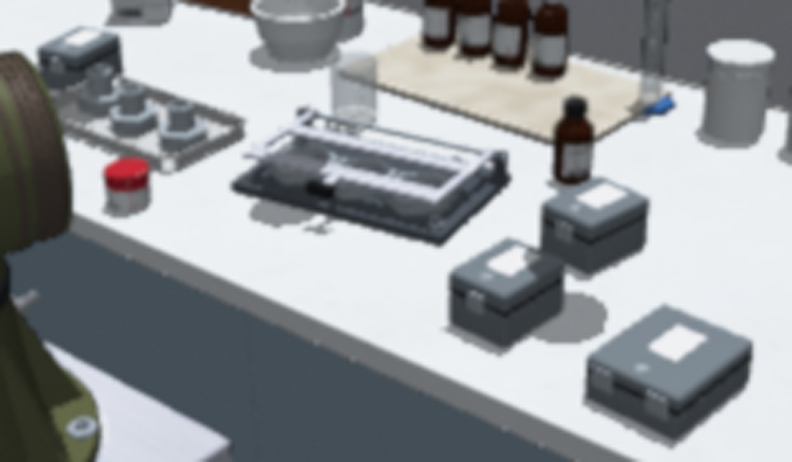

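```bash
cat >> h.py <<'E'
def ray(c,uv,z):
    "pixels -> world points on the plane at height z"
    uv=np.asarray(uv,float).reshape(-1,2); K=np.array(c['mtx']); M=np.array(c['cam_to_world'])
    d=np.c_[(uv[:,0]-K[0,2])/K[0,0],(uv[:,1]-K[1,2])/K[1,1],np.ones(len(uv))]@M[:3,:3].T
    o=M[:3,3]; return (o+d*((z-o[2])/d[:,2])[:,None])[:,:2]
def proj(c,P):
    P=np.atleast_2d(P); M=np.linalg.inv(np.array(c['cam_to_world'])); q=P@M[:3,:3].T+M[:3,3]
    K=np.array(c['mtx']); return np.c_[q[:,0]/q[:,2]*K[0,0]+K[0,2],q[:,1]/q[:,2]*K[1,1]+K[1,2]]
E
python3 - <<'E'
from h import *
for n,box in(('top',(226,168,306,240)),('scene',(228,188,325,238))):
    c=grab(n); a,b,e,d=box; im=c['frame'][b:d,a:e]; g=cv2.cvtColor(im,cv2.COLOR_RGB2GRAY)
    m=(g<95).astype(np.uint8); m=cv2.morphologyEx(m,cv2.MORPH_CLOSE,np.ones((9,9)))
    k,l,st,_=cv2.connectedComponentsWithStats(m); i=1+np.argmax(st[1:,4])
    vs,us=np.nonzero(l==i); W=ray(c,np.c_[us+a,vs+b],12).astype(np.float32)
    r=cv2.minAreaRect(W); print(n,st[i],np.round(r[0],1),np.round(r[1],1),round(r[2],2))
    cv2.imwrite(f'pics/m_{n}.png',cv2.resize(np.hstack([im[:,:,::-1],cv2.cvtColor((l==i).astype(np.uint8)*255,cv2.COLOR_GRAY2BGR)]),None,fx=4,fy=4,interpolation=cv2.INTER_CUBIC))
    # frame: bright points, height 30-45
    P=cloud(c)[b:d,a:e]; T=P[(P[...,2]>30)&(P[...,2]<50)&(g>120)]
    r=cv2.minAreaRect(T[:,:2].astype(np.float32)); print(' frame',len(T),T[:,2].mean(),np.round(r[0],1),np.round(r[1],1),round(r[2],2))
E
```

```text
top [   5    9   70   58 2221] [511.6  13.8] [162.6 240.5] 9.51
 frame 676 38.694286144504865 [543.2  24.9] [253.2 218.7] 85.06
scene [   8    9   83   41 1277] [511.7  12.2] [209.9 244.4] 13.02
 frame 693 38.90253151641351 [539.4  25.9] [219.2 239.3] 3.06
```

```bash
python3 -c "
import cv2,numpy as np
a=cv2.imread('pics/m_top.png');b=cv2.imread('pics/m_scene.png')
w=max(a.shape[1],b.shape[1]);f=lambda i:cv2.copyMakeBorder(i,0,0,0,w-i.shape[1],0)
cv2.imwrite('pics/m.png',np.vstack([f(a),f(b)]));print(np.vstack([f(a),f(b)]).shape)"
```

```text
(488, 776, 3)
```

View pics/m.png

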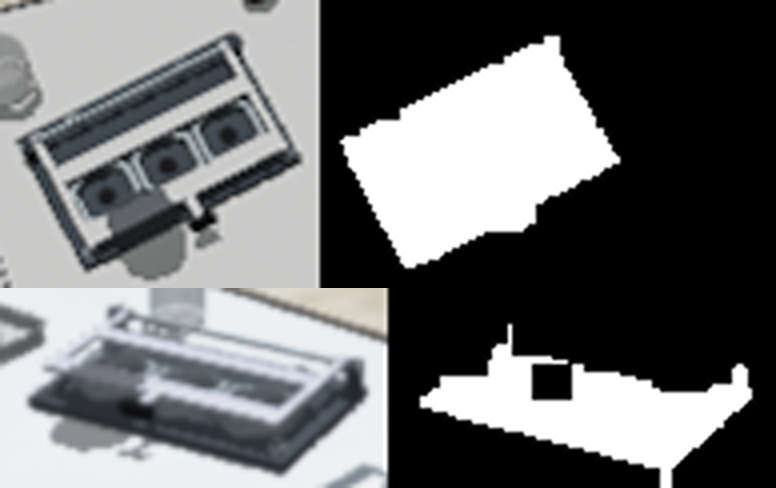

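Request:
step_arm([
  [[0,0,0,-0.54,-0.52,0,0],[0,0,0,-0.54,-0.52,0,0],[0,0,0,-0.54,-0.52,0,0],[0,0,0,-0.54,-0.52,0,0],[0,0,0,-0.54,-0.52,0,0]],
])

```text
clock: 0.7
eef_pos: [221.7, 400.9, 404.6]
eef_rot: [-3.141, 0.0, 2.876]
wrist_force: [1.0, 0.9, 0.6]
finger_gap: 57.7
finger_force: 0.0
```

```bash
cat >> h.py <<'E'
def st():
    s=manip.read_state(); print('t',round(s['clock'],2),'pos',np.round(s['eef_pos'],1),'yaw',round(s['eef_rot'][2],4),'rp',np.round(s['eef_rot'][:2],3),'F',np.round(s['wrist_force'],1),'gap',round(s['finger_gap'],1),'ff',round(s['finger_force'],1),'j',np.round(s['joints'],2))
    return s
def go(x,y,z=None,yaw=None,s=None):
    "tool shift (mm) and turn needed from the present pose, tool down"
    s=s or manip.read_state(); p=s['eef_pos']; w=s['eef_rot'][2]; c,n=np.cos(w),np.sin(w)
    dx,dy=x-p[0],y-p[1]; dz=0 if z is None else z-p[2]
    dw=0 if yaw is None else (yaw-w+np.pi)%(2*np.pi)-np.pi
    print('tool shift mm',np.round([dx*c+dy*n,dx*n-dy*c,-dz],1),'units',np.round(np.array([dx*c+dy*n,dx*n-dy*c,-dz])/40,3),'turn units wz',round(-np.degrees(dw)/45,3),'(world yaw deg',round(np.degrees(dw),2),')')
E
python3 - <<'E'
from h import *
st()
c=grab('top'); a,b,e,d=(226,168,306,240); g=cv2.cvtColor(c['frame'],cv2.COLOR_RGB2GRAY)[b:d,a:e]
G=cv2.GaussianBlur(cv2.resize(g,None,fx=4,fy=4,interpolation=cv2.INTER_CUBIC),(0,0),2)
cv2.imwrite('pics/g.png',G)
def edge(p,q,n,z):
    # sub-pixel edge points between p and q (4x crop px): strongest gradient along the normal, then a line fit
    p,q=np.array(p,float),np.array(q,float); t=(q-p)/np.linalg.norm(q-p); nn=np.array([-t[1],t[0]]); pts=[]
    for f in np.linspace(.05,.95,n):
        o=p+f*(q-p); s=np.arange(-14,15); L=[float(G[int(np.clip(round(v[1]),0,G.shape[0]-1)),int(np.clip(round(v[0]),0,G.shape[1]-1))]) for v in o+s[:,None]*nn]
        k=np.argmax(np.abs(np.gradient(L))); pts.append(o+s[k]*nn)
    pts=np.array(pts); uv=(pts-1.5)/4+[a,b]; W=ray(c,uv,z).astype(np.float32)
    vx,vy,x0,y0=cv2.fitLine(W,cv2.DIST_HUBER,0,.5,.01).ravel()
    res=(W-[x0,y0])@[-vy,vx]; print('dir deg',round(float(np.degrees(np.arctan2(vy,vx))),2),'at',round(float(x0),1),round(float(y0),1),'rms',round(float(np.median(abs(res))),2)); return (vx,vy,x0,y0)
print('front'); edge((210,208),(298,160),20,0)
print('front2'); edge((92,266),(130,247),8,0)
print('left'); edge((22,145),(88,265),25,0)
print('right'); edge((242,55),(298,155),25,12)
print('back'); edge((30,138),(230,38),25,12)
# grip and tray outline
E
```

```text
t 0.7 pos [221.7 400.9 404.6] yaw 2.876 rp [-3.141  0.   ] F [1.  0.9 0.6] gap 57.7 ff 0.0 j [ 0.99  0.09  1.77 -0.    1.28 -0.32]
front
dir deg -80.12 at 459.2 -62.7 rms 0.6
front2
dir deg -79.02 at 433.1 94.2 rms 0.79
left
dir deg 8.79 at 498.1 132.5 rms 1.64
right
dir deg 10.74 at 536.2 -92.1 rms 0.9
back
dir deg -80.48 at 598.8 8.1 rms 0.01
```

Run:
```python
from h import *
c=grab('top'); s=grab('scene')
print(ray(c,[(276.4,221.4)],36), ray(s,[(261.3,218.2)],36))
x=np.array([.986,.167]);y=np.array([-.167,.986]); O=np.array([501.6,17.6])
print('grip pred',O-72*x)
# overlay predicted points: plate corners, pocket centres at top of walls, grip ends
vis=[]
for cam,(a,b,e,d),n in((c,(226,168,306,240),'t'),(s,(228,180,325,245),'s')):
    im=cv2.resize(cam['frame'][b:d,a:e,::-1],None,fx=4,fy=4,interpolation=cv2.INTER_CUBIC)
    for (mx,my,z,col) in [(-55,-118,12,(0,0,255)),(-55,118,12,(0,0,255)),(95,-118,12,(0,0,255)),(95,118,12,(0,0,255)),(0,0,26,(0,255,0)),(0,66,26,(0,255,0)),(0,-66,26,(0,255,0)),(-72,0,36,(255,0,255)),(75,118,36,(255,255,0)),(75,-118,36,(255,255,0))]:
        p=proj(cam,np.r_[O+mx*x+my*y,z])[0]; cv2.circle(im,tuple(int(round(v)) for v in ((p-[a,b])*4+1.5)),2,col,-1)
    vis.append(im)
w=max(i.shape[1] for i in vis); cv2.imwrite('pics/ov.png',np.vstack([cv2.copyMakeBorder(i,0,0,0,w-i.shape[1],0) for i in vis]))
```

```text
[[437.21088141   0.46509834]] [[429.32676006   2.94588468]]
grip pred [430.608   5.576]
```

View pics/ov.png

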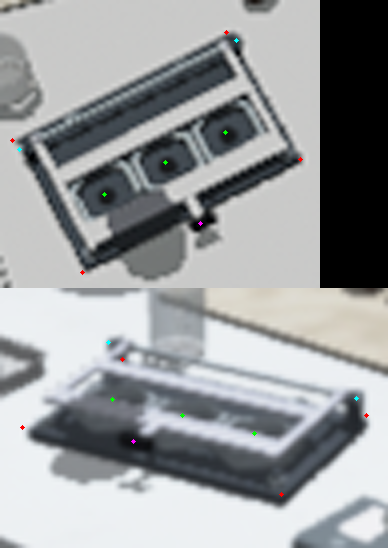

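Request:
step_arm([
  [[0,0,0,-0.77,-0.82,0,0],[0,0,0,-0.77,-0.82,0,0],[0,0,0,-0.77,-0.82,0,0],[0,0,0,-0.77,-0.82,0,0],[0,0,0,-0.77,-0.82,0,0]],
])

```text
clock: 1.35
eef_pos: [327.2, 202.3, 404.8]
eef_rot: [3.141, 0.0, 2.877]
wrist_force: [1.4, -0.0, -1.0]
finger_gap: 47.2
finger_force: 0.0
```

Request:
step_arm([
  [[0,0,0,-0.77,-0.82,0,0],[0,0,0,-0.77,-0.82,0,0],[0,0,0,-0.77,-0.82,0,0],[0,0,0,-0.77,-0.82,0,0],[0,0,0,-0.77,-0.82,0,0]],
])

```text
clock: 1.85
eef_pos: [433.3, 3.3, 404.7]
eef_rot: [3.141, 0.0, 2.876]
wrist_force: [0.2, -0.1, 0.3]
finger_gap: 46.9
finger_force: 0.0
```

Request:
step_arm([
  [[0,0,-0.184,0,0,0.5,0],[0,0,-0.184,0,0,0.5,0],[0,0,-0.184,0,0,0.5,0],[0,0,0,0,0,0,0]],
])

```text
clock: 2.25
eef_pos: [432.4, 5.1, 342.6]
eef_rot: [3.141, -0.004, -2.971]
wrist_force: [0.1, -0.5, 1.1]
finger_gap: 47.1
finger_force: 0.0
```

Run:
```python
from h import *
st(); go(432,2,232,np.pi+.168)
c=grab('scene'); cv2.imwrite('pics/sc1.png',cv2.resize(c['frame'][60:270,140:420,::-1],None,fx=2.8,fy=2.8,interpolation=cv2.INTER_CUBIC))
```

```text
t 2.25 pos [432.4   5.1 342.6] yaw -2.971 rp [ 3.141 -0.004] F [ 0.1 -0.5  1.1] gap 47.1 ff 0.0 j [-0.07  0.11  1.91  0.    1.13 -1.81]
tool shift mm [  0.9  -3.  110.6] units [ 0.022 -0.075  2.766] turn units wz 0.003 (world yaw deg -0.15 )
```

View pics/sc1.png

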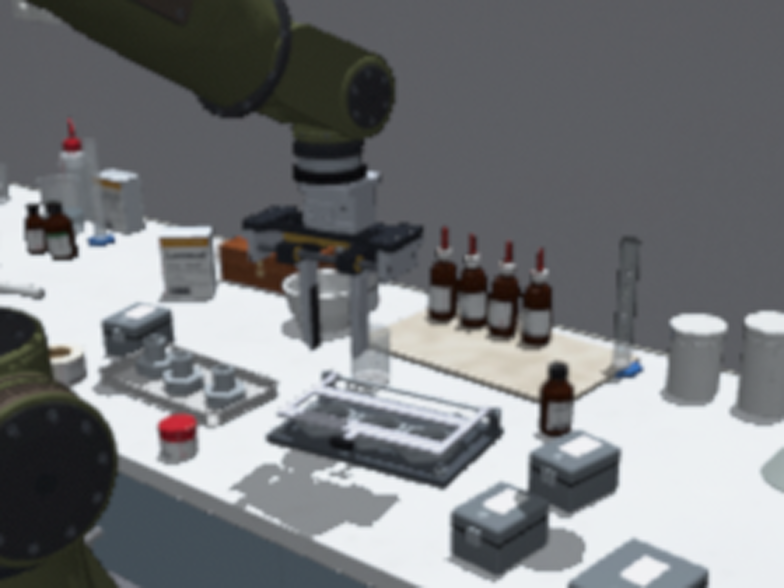

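Request:
step_arm([
  [[0,0,0,0,-0.07,0.6,0],[0,0,0,0,0,0.8,0],[0,0,0,0,0,0.8,0],[0,0,0,0,0,0.5,0],[0,0,0,0,0,0.3,0]],
])

```text
clock: 2.8
eef_pos: [433.3, 2.2, 224.2]
eef_rot: [3.141, -0.0, -2.977]
wrist_force: [0.1, -0.4, 0.3]
finger_gap: 47.2
finger_force: 0.0
```

Request:
step_arm([
  [[0,0,0,0,0,0,1],[0,0,0,0,0,0,1],[0,0,0,0,0,0,1],[0,0,0,0,0,0,1],[0,0,0,0,0,0,1]],
], newtons=12)

```text
clock: 3.3
eef_pos: [433.0, 3.1, 225.8]
eef_rot: [3.138, 0.002, -2.975]
wrist_force: [-1.7, 22.5, 2.2]
finger_gap: 25.9
finger_force: 12.0
```

Run:
```python
from h import *
st()
```

```text
t 3.3 pos [433.    3.1 225.8] yaw -2.9753 rp [3.138e+00 2.000e-03] F [-1.7 22.5  2.2] gap 25.9 ff 12.0 j [-0.08  0.3   2.    0.    0.84 -1.82]
```

Request:
step_arm([
  [[0,0,0,0,0.03,0,1],[0,0,0,0,0,0,1],[0,0,0,0,0,0,1]],
])

```text
clock: 3.6
eef_pos: [432.9, 3.6, 225.8]
eef_rot: [3.14, 0.002, -2.975]
wrist_force: [0.7, 10.2, 1.1]
finger_gap: 25.8
finger_force: 12.0
```

Run:
```python
from h import *
st()
```

```text
t 3.6 pos [432.9   3.6 225.8] yaw -2.9749 rp [3.14e+00 2.00e-03] F [ 0.7 10.2  1.1] gap 25.8 ff 12.0 j [-0.08  0.3   2.    0.    0.84 -1.82]
```

Request:
step_arm([
  [[0,0,0,-0.018,0.025,-0.367,1],[0,0,0,-0.055,0,-0.363,1],[0,0,0,-0.091,0,-0.356,1],[0,0,0,-0.126,0,-0.345,1],[0,0,0,-0.16,0,-0.331,1]],
])

```text
clock: 4.1
eef_pos: [450.2, 7.0, 296.6]
eef_rot: [-3.141, 0.001, -2.975]
wrist_force: [2.1, -1.9, -5.6]
finger_gap: 25.6
finger_force: 12.0
```

Run:
```python
from h import *
st()
```

```text
t 4.1 pos [450.2   7.  296.6] yaw -2.9746 rp [-3.141e+00  1.000e-03] F [ 2.1 -1.9 -5.6] gap 25.6 ff 12.0 j [-0.07  0.21  1.91 -0.    1.02 -1.8 ]
```

Forces are low; I carry on along the arc.

Request:
step_arm([
  [[0,0,0,-0.192,0,-0.313,1],[0,0,0,-0.222,0,-0.293,1],[0,0,0,-0.25,0,-0.269,1],[0,0,0,-0.276,0,-0.242,1],[0,0,0,-0.299,0,-0.214,1]],
])

```text
clock: 4.6
eef_pos: [499.2, 15.1, 349.8]
eef_rot: [-3.141, 0.0, -2.975]
wrist_force: [-1.6, -3.6, -4.9]
finger_gap: 26.1
finger_force: 12.0
```

Run:
```python
from h import *
st()
```

```text
t 4.6 pos [499.2  15.1 349.8] yaw -2.9746 rp [-3.141  0.   ] F [-1.6 -3.6 -4.9] gap 26.1 ff 12.0 j [-0.04  0.24  1.73 -0.    1.17 -1.78]
```

Request:
step_arm([
  [[0,0,0,-0.319,0,-0.183,1],[0,0,0,-0.335,0,-0.15,1],[0,0,0,-0.349,0,-0.116,1],[0,0,0,-0.358,0,-0.08,1],[0,0,0,-0.3,0,-0.03,1]],
])

```text
clock: 5.1
eef_pos: [565.0, 26.1, 372.9]
eef_rot: [-3.14, 0.002, -2.975]
wrist_force: [-2.6, -5.3, 6.0]
finger_gap: 26.0
finger_force: 12.0
```

Run:
```python
from h import *
st()
```

```text
t 5.1 pos [565.   26.1 372.9] yaw -2.9747 rp [-3.14e+00  2.00e-03] F [-2.6 -5.3  6. ] gap 26.0 ff 12.0 j [-0.02  0.36  1.52 -0.    1.26 -1.76]
```

Request:
step_arm([
  [[0,0,0,-0.07,0,0,1],[0,0,0,-0.05,0,0,1],[0,0,0,0,0,0,1]],
])

```text
clock: 5.4
eef_pos: [569.5, 26.8, 373.3]
eef_rot: [-3.14, 0.004, -2.975]
wrist_force: [-0.1, -3.4, 8.2]
finger_gap: 25.9
finger_force: 12.0
```

Run:
```python
from h import *
st()
```

```text
t 5.4 pos [569.5  26.8 373.3] yaw -2.9747 rp [-3.14   0.004] F [-0.1 -3.4  8.2] gap 25.9 ff 12.0 j [-0.02  0.37  1.5  -0.    1.27 -1.75]
```

Request:
step_arm([
  [[0,0,0,-0.08,0,0.02,1],[0,0,0,-0.05,0,0.02,1],[0,0,0,0,0,0,1]],
])

```text
clock: 5.7
eef_pos: [574.7, 27.7, 372.7]
eef_rot: [-3.14, 0.006, -2.975]
wrist_force: [-0.6, -3.2, 13.6]
finger_gap: 25.9
finger_force: 12.0
```

Run:
```python
from h import *
st()
```

```text
t 5.7 pos [574.7  27.7 372.7] yaw -2.9747 rp [-3.14   0.006] F [-0.6 -3.2 13.6] gap 25.9 ff 12.0 j [-0.02  0.38  1.49 -0.    1.27 -1.75]
```

```bash
cat >> h.py <<'E'
PSI=.1665; X=np.array([np.cos(PSI),np.sin(PSI)]); Y=np.array([-X[1],X[0]]); O=np.array([503.9,16.])
def frame_angle():
    for n in('scene','top'):
        P=cloud(grab(n)).reshape(-1,3); P=P[np.isfinite(P[:,0])]; m=np.c_[(P[:,:2]-O)@X,(P[:,:2]-O)@Y,P[:,2]]
        k=(m[:,2]>60)&(m[:,2]<178)&(m[:,0]>-60)&(m[:,0]<110)&(abs(m[:,1])<112)&(abs(m[:,1])>30); q=m[k]
        if len(q)<20: print(n,len(q)); continue
        print(n,len(q),'angle',round(float(np.median(np.arctan2(q[:,2]-36,75-q[:,0]))),3),'x at z bands',[(b,round(float(np.median(q[abs(q[:,2]-b)<15,0])),1)) for b in(75,105,135,165) if (abs(q[:,2]-b)<15).sum()>5])
E
python3 - <<'E'
from h import *
frame_angle(); st()
E
```

```text
scene 608 angle 1.452 x at z bands [(75, 68.2), (105, 65.6), (135, 63.8), (165, 62.8)]
top 100 angle 1.468 x at z bands [(75, 69.1), (105, 66.8), (135, 63.8), (165, 64.9)]
t 5.8 pos [574.6  27.7 372.7] yaw -2.9747 rp [-3.14   0.006] F [ 0.4 -2.4 13.9] gap 26.2 ff 12.0 j [-0.02  0.38  1.49 -0.    1.27 -1.75]
```

Request:
step_arm([
  [[0,0,0,-0.08,0,-0.04,1],[0,0,0,-0.08,0,0,1],[0,0,0,0,0,0,1]],
])

```text
clock: 6.1
eef_pos: [580.3, 28.6, 372.1]
eef_rot: [-3.14, -0.002, -2.975]
wrist_force: [-10.4, -6.7, 5.4]
finger_gap: 25.2
finger_force: 12.0
```

Run:
```python
from h import *
frame_angle(); st()
```

```text
scene 604 angle 1.454 x at z bands [(75, 68.1), (105, 66.8), (135, 63.8), (165, 62.9)]
top 101 angle 1.47 x at z bands [(75, 68.7), (105, 68.4), (135, 64.3), (165, 64.3)]
t 6.2 pos [580.2  28.6 372.1] yaw -2.9749 rp [-3.14e+00 -2.00e-03] F [-10.5  -5.9   4.7] gap 25.1 ff 12.0 j [-0.01  0.4   1.47 -0.    1.28 -1.75]
```

Request:
step_arm([
  [[0,0,0,0,0,0,0],[0,0,0,0,0,0,0],[0,0,0,0,0,0,0],[0,0,0,0,0,-0.5,0],[0,0,0,0.2,0,-1,0]],
])

```text
clock: 6.7
eef_pos: [573.1, 27.9, 429.0]
eef_rot: [3.141, -0.005, -2.974]
wrist_force: [-0.0, -0.8, 1.4]
finger_gap: 46.9
finger_force: 0.0
```

Run:
```python
from h import *
st(); frame_angle()
c=grab('top'); s=grab('scene')
def blobs(c,n):
    P=cloud(c); P2=P.copy(); 
    m=((P[...,2]>41)&(P[...,2]<56)&(P[...,0]>400)&(P[...,0]<540)&(P[...,1]>190)&(P[...,1]<415)).astype(np.uint8)
    k,l=cv2.connectedComponents(m); 
    for i in range(1,k):
        T=P[l==i]
        if len(T)>12:
            vs,us=np.nonzero(l==i); w=cv2.minEnclosingCircle(ray(c,np.c_[us,vs],47).astype(np.float32)); print(n,len(T),np.round(T.mean(0),1),'circle@47',np.round(w[0],1),round(w[1],1))
blobs(c,'top'); blobs(s,'scene')
ims=[cv2.resize(cam['frame'][b:d,a:e,::-1],(780,int(780*(d-b)/(e-a))),interpolation=cv2.INTER_CUBIC) for cam,(a,b,e,d) in((c,(164,214,234,246)),(s,(178,175,248,206)))]
v=np.vstack(ims)[:600]; cv2.imwrite('pics/tray.png',v); print(v.shape,[i.shape for i in ims])
```

```text
t 6.7 pos [573.1  27.9 429. ] yaw -2.9739 rp [ 3.141 -0.005] F [-0.  -0.8  1.4] gap 46.9 ff 0.0 j [-0.02  0.34  1.42  0.    1.39 -1.75]
scene 610 angle 1.452 x at z bands [(75, 68.2), (105, 65.8), (135, 63.9), (165, 62.4)]
top 103 angle 1.468 x at z bands [(75, 69.4), (105, 66.5), (135, 63.8), (165, 65.4)]
top 24 [475.9 237.7  47.8] circle@47 [476.2 235.5] 13.8
top 32 [475.1 309.8  46. ] circle@47 [472.8 309.1] 14.8
top 27 [486.8 374.9  45.5] circle@47 [486.2 374.3] 14.2
scene 32 [484.  375.7  45.2] circle@47 [479.  371.9] 22.1
scene 35 [470.  309.9  46.6] circle@47 [468.9 309.2] 19.9
scene 35 [473.4 237.   46.2] circle@47 [470.3 235.9] 19.5
(600, 780, 3) [(356, 780, 3), (345, 780, 3)]
```

View pics/tray.png

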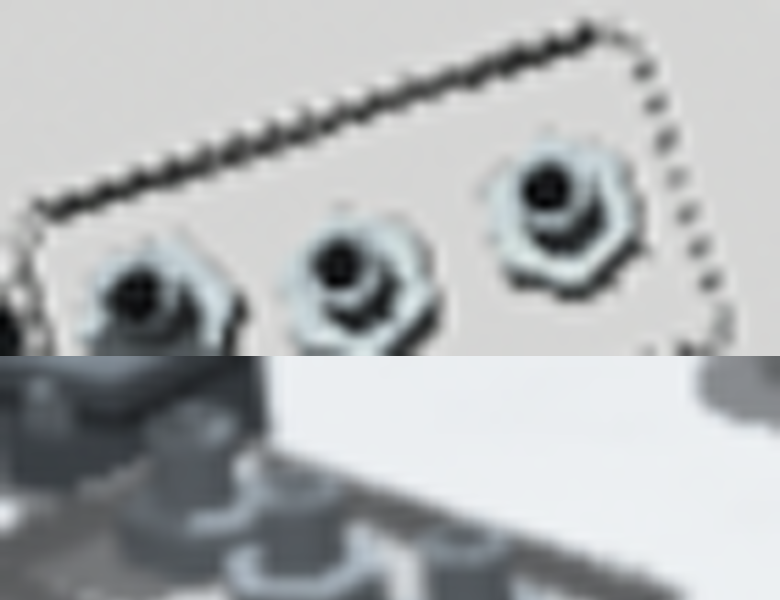

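Request:
step_arm([
  [[0,0,0,0.22,0.79,0,0],[0,0,0,0.22,0.79,0,0],[0,0,0,0.22,0.79,0,0],[0,0,0,0.22,0.79,0.6,0],[0,0,0,0.22,0.79,0.6,0]],
])

```text
clock: 7.4
eef_pos: [502.3, 177.3, 381.4]
eef_rot: [3.142, -0.0, -2.974]
wrist_force: [0.9, 0.6, -0.2]
finger_gap: 46.7
finger_force: 0.0
```

Request:
step_arm([
  [[0,0,0,0.22,0.79,0.8,0],[0,0,0,0.22,0.79,0.8,0],[0,0,0.135,0,0,0.4,0],[0,0,0.135,0,0,0,0],[0,0,0.135,0,0,0,0]],
])

```text
clock: 7.9
eef_pos: [474.8, 235.8, 301.0]
eef_rot: [-3.14, -0.003, 2.987]
wrist_force: [-0.1, 0.3, 1.0]
finger_gap: 46.9
finger_force: 0.0
```

Run:
```python
from h import *
st(); go(475,236.3,224,2.99)
```

```text
t 7.9 pos [474.8 235.8 301. ] yaw 2.9875 rp [-3.14e+00 -3.00e-03] F [-0.1  0.3  1. ] gap 46.9 ff 0.0 j [ 0.39  0.37  1.69  0.    1.09 -1.02]
tool shift mm [-0.1  0.5 77. ] units [-0.003  0.012  1.924] turn units wz -0.003 (world yaw deg 0.14 )
```

Request:
step_arm([
  [[0,0,0,0,0.01,0.6,0],[0,0,0,0,0,0.6,0],[0,0,0,0,0,0.5,0],[0,0,0,0,0,0.2,0],[0,0,0,0,0,0,0.3]],
])

```text
clock: 8.4
eef_pos: [475.0, 235.9, 225.4]
eef_rot: [-3.14, -0.002, 2.991]
wrist_force: [-0.3, 0.4, 0.9]
finger_gap: 42.3
finger_force: 0.0
```

Request:
step_arm([
  [[0,0,0,0,0,0,1],[0,0,0,0,0,0,1],[0,0,0,0,0,0,1],[0,0,0,0,0,0,1]],
], newtons=25)

```text
clock: 8.8
eef_pos: [475.5, 236.1, 227.5]
eef_rot: [3.141, 0.001, 2.991]
wrist_force: [0.1, -0.3, 5.2]
finger_gap: 27.7
finger_force: 25.0
```

Run:
```python
from h import *
st()
```

```text
t 8.8 pos [475.5 236.1 227.5] yaw 2.9913 rp [3.141e+00 1.000e-03] F [ 0.1 -0.3  5.2] gap 27.7 ff 25.0 j [ 0.39  0.48  1.73  0.    0.93 -1.03]
```

Request:
step_arm([
  [[0,0,0,0,0,-0.4,1],[0,0,0,0,0,-0.6,1],[0,0,0,0,0,-0.5,1],[0,0,0,0,0,0,1]],
])

```text
clock: 9.2
eef_pos: [475.6, 236.1, 289.0]
eef_rot: [3.14, 0.003, 2.991]
wrist_force: [0.3, -0.0, -2.5]
finger_gap: 27.7
finger_force: 25.0
```

Run:
```python
from h import *
st()
c=grab('top'); s=grab('scene'); vis=[]
for cam,(a,b,e,d) in((c,(236,182,296,230)),(s,(240,190,310,226))):
    f=9; im=cv2.resize(cam['frame'][b:d,a:e,::-1],None,fx=f,fy=f,interpolation=cv2.INTER_CUBIC)
    for my in(-66,0,66):
        p=proj(cam,np.r_[O+my*Y,26])[0]; cv2.circle(im,tuple(int(round(v)) for v in ((p-[a,b])*f+f/2-.5)),3,(0,255,0),-1)
    vis.append(im)
w=max(i.shape[1] for i in vis); v=np.vstack([cv2.copyMakeBorder(i,0,0,0,w-i.shape[1],0) for i in vis]); cv2.imwrite('pics/pk.png',v[:,:800]); print(v.shape)
```

```text
t 9.2 pos [475.6 236.1 289. ] yaw 2.9912 rp [3.14e+00 3.00e-03] F [ 0.3 -0.  -2.5] gap 27.7 ff 25.0 j [ 0.39  0.38  1.7  -0.    1.06 -1.03]
(756, 630, 3)
```

```bash
python3 -c "
import cv2;i=cv2.imread('pics/pk.png');cv2.imwrite('pics/pk2.png',cv2.resize(i,None,fx=.78,fy=.78,interpolation=cv2.INTER_AREA))"
```

```text
(no output)
```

View pics/pk2.png

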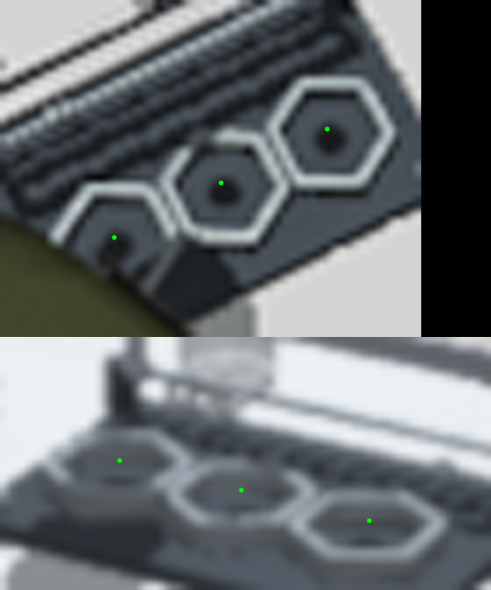

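Request:
step_arm([
  [[0,0,-0.135,0,0,0,1],[0,0,-0.135,0,0,0,1],[0,0,-0.135,0,0,0,1],[0,0,0,0,0,0,1]],
])

```text
clock: 9.7
eef_pos: [475.1, 235.8, 285.2]
eef_rot: [-3.141, -0.002, -2.972]
wrist_force: [-0.8, -0.3, -2.1]
finger_gap: 27.5
finger_force: 25.0
```

Request:
step_arm([
  [[0,0,0,0.055,-0.6,0,1],[0,0,0,0.055,-0.9,0,1],[0,0,0,0.055,-0.9,0,1],[0,0,0,0.055,-0.9,0,1],[0,0,0,0.055,-0.55,0,1]],
])

```text
clock: 10.2
eef_pos: [490.1, 80.2, 285.8]
eef_rot: [-3.141, -0.001, -2.979]
wrist_force: [-0.2, -0.3, -1.8]
finger_gap: 27.7
finger_force: 25.0
```

Request:
step_arm([
  [[0,0,0,0,0,0,1]],
])

```text
clock: 10.3
eef_pos: [490.2, 80.2, 285.9]
eef_rot: [-3.141, -0.001, -2.98]
wrist_force: [0.2, 1.0, -2.7]
finger_gap: 27.1
finger_force: 25.0
```

Run:
```python
from h import *
st(); go(490.5,80.7,254,3.308)
```

```text
t 10.3 pos [490.2  80.2 285.9] yaw -2.9799 rp [-3.141e+00 -1.000e-03] F [ 0.2  1.  -2.7] gap 27.1 ff 25.0 j [ 0.09  0.32  1.79 -0.    1.03 -1.64]
tool shift mm [-0.4  0.5 31.9] units [-0.011  0.011  0.797] turn units wz -0.006 (world yaw deg 0.27 )
```

Request:
step_arm([
  [[0,0,0,-0.01,0.01,0.4,1],[0,0,0,0,0,0.4,1],[0,0,0,0,0,0.05,1],[0,0,0,0,0,0.05,1],[0,0,0,0,0,0,1]],
])

```text
clock: 10.8
eef_pos: [490.5, 83.1, 250.9]
eef_rot: [3.142, 0.0, -2.974]
wrist_force: [0.4, -0.2, -2.5]
finger_gap: 27.3
finger_force: 25.0
```

Run:
```python
from h import *
st(); go(490.5,80.7,237.5,3.308)
```

```text
t 10.8 pos [490.5  83.1 250.9] yaw -2.9743 rp [3.142 0.   ] F [ 0.4 -0.2 -2.5] gap 27.3 ff 25.0 j [ 0.09  0.38  1.82  0.    0.95 -1.64]
tool shift mm [ 0.4 -2.3 13.4] units [ 0.011 -0.059  0.335] turn units wz 0.001 (world yaw deg -0.05 )
```

Request:
step_arm([
  [[0,0,0,0.01,-0.06,0,1],[0,0,0,0,0,0,1],[0,0,0,0,0,0.05,1],[0,0,0,0,0,0.05,1],[0,0,0,0,0,0,1]],
])

```text
clock: 11.3
eef_pos: [490.4, 80.3, 246.4]
eef_rot: [3.142, -0.0, -2.974]
wrist_force: [-0.9, -0.2, -2.1]
finger_gap: 27.6
finger_force: 25.0
```

Run:
```python
from h import *
st(); go(490.5,80.7,237.5,3.308)
```

```text
t 11.3 pos [490.4  80.3 246.4] yaw -2.9739 rp [ 3.142 -0.   ] F [-0.9 -0.2 -2.1] gap 27.6 ff 25.0 j [ 0.09  0.38  1.82  0.    0.94 -1.65]
tool shift mm [-0.2  0.3  8.9] units [-0.004  0.009  0.224] turn units wz 0.002 (world yaw deg -0.07 )
```

Request:
step_arm([
  [[0,0,0,0,0,0.05,1],[0,0,0,0,0,0.05,1],[0,0,0,0,0,0.05,1],[0,0,0,0,0,0.05,1],[0,0,0,0,0,0,1]],
])

```text
clock: 11.8
eef_pos: [490.4, 80.3, 238.4]
eef_rot: [3.142, -0.0, -2.974]
wrist_force: [0.2, -0.9, -3.4]
finger_gap: 27.8
finger_force: 25.0
```

Run:
```python
from h import *
st()
```

```text
t 11.8 pos [490.4  80.3 238.4] yaw -2.9739 rp [ 3.142 -0.   ] F [ 0.2 -0.9 -3.4] gap 27.8 ff 25.0 j [ 0.09  0.4   1.82  0.    0.92 -1.65]
```

Request:
step_arm([
  [[0,0,0,0,0,0.04,1],[0,0,0,0,0,0,1]],
])

```text
clock: 12.0
eef_pos: [490.6, 80.4, 237.9]
eef_rot: [3.142, 0.001, -2.974]
wrist_force: [-3.7, -0.2, 7.6]
finger_gap: 27.6
finger_force: 25.0
```

Request:
step_arm([
  [[0,0,0,0,0,0,0],[0,0,0,0,0,0,0],[0,0,0,0,0,-0.6,0],[0,0,0,0,0,-0.8,0],[0,0,0,0,0,-0.8,0]],
])

```text
clock: 12.5
eef_pos: [490.4, 80.3, 326.1]
eef_rot: [3.142, -0.001, -2.974]
wrist_force: [-0.0, 0.3, -0.2]
finger_gap: 46.9
finger_force: 0.0
```

```bash
cat >> h.py <<'E'
def dies():
    for n in('top','scene'):
        c=grab(n); P=cloud(c)
        m=((P[...,2]>41)&(P[...,2]<56)&(P[...,0]>400)&(P[...,0]<550)&(P[...,1]>150)&(P[...,1]<415)).astype(np.uint8)
        k,l=cv2.connectedComponents(m)
        for i in range(1,k):
            T=P[l==i]
            if len(T)>12:
                vs,us=np.nonzero(l==i); w=cv2.minEnclosingCircle(ray(c,np.c_[us,vs],47).astype(np.float32)); print(n,len(T),np.round(T.mean(0),1),'circle@47',np.round(w[0],1),round(w[1],1))
E
python3 - <<'E'
from h import *
st(); dies()
P=cloud(grab('scene')).reshape(-1,3); P=P[np.isfinite(P[:,0])]; q=P[(abs((P[:,:2]-[490.5,80.7])).max(1)<12)]; print('neck top z',np.round(np.percentile(q[:,2],[20,50,80]),1),len(q))
E
```

```text
t 12.5 pos [490.4  80.3 326.1] yaw -2.9739 rp [ 3.142e+00 -1.000e-03] F [-0.   0.3 -0.2] gap 46.9 ff 0.0 j [ 0.09  0.27  1.76 -0.    1.12 -1.65]
top 31 [473.5 308.4  46.5] circle@47 [473.1 308.9] 14.5
top 17 [486.3 381.6  46.2] circle@47 [485.6 376.5] 14.1
scene 31 [483.9 374.8  45.8] circle@47 [477.9 373.3] 21.2
scene 37 [470.9 310.2  45.8] circle@47 [471.  306.4] 21.7
neck top z [39.2 48.6 56.6] 64
```

Request:
step_arm([
  [[0,0,0,-0.07,0.6,0,0],[0,0,0,-0.07,0.9,0,0],[0,0,0,-0.07,0.9,0,0],[0,0,0,-0.07,0.9,0,0],[0,0,0,-0.07,0.9,0,0]],
])

```text
clock: 13.15
eef_pos: [475.8, 249.6, 323.7]
eef_rot: [-3.141, -0.002, -2.974]
wrist_force: [0.3, -0.5, 1.2]
finger_gap: 46.8
finger_force: 0.0
```

Request:
step_arm([
  [[0,0,0,-0.07,0.9,0,0],[0,0,0,-0.07,0.62,0,0],[0,0,0.143,0,0,0.4,0],[0,0,0.143,0,0,0.4,0],[0,0,0.143,0,0,0.4,0]],
])

```text
clock: 13.65
eef_pos: [471.3, 309.3, 275.0]
eef_rot: [-3.14, -0.001, 2.968]
wrist_force: [0.5, -0.4, -0.2]
finger_gap: 47.0
finger_force: 0.0
```

Request:
step_arm([
  [[0,0,0,0,0,0,0],[0,0,0,0,0,0,0]],
])

```text
clock: 13.85
eef_pos: [471.6, 309.1, 276.6]
eef_rot: [-3.141, -0.001, 2.976]
wrist_force: [-0.6, -0.4, -0.5]
finger_gap: 46.7
finger_force: 0.0
```

Run:
```python
from h import *
st(); go(471.9,309.3,225,2.971)
```

```text
t 13.85 pos [471.6 309.1 276.6] yaw 2.9756 rp [-3.141e+00 -1.000e-03] F [-0.6 -0.4 -0.5] gap 46.7 ff 0.0 j [ 0.52  0.47  1.61 -0.    1.07 -0.89]
tool shift mm [-0.2  0.2 51.6] units [-0.006  0.005  1.291] turn units wz 0.006 (world yaw deg -0.26 )
```

Good. Descend, grip, lift.

Request:
step_arm([
  [[0,0,0,0,0,0.5,0],[0,0,0,0,0,0.5,0],[0,0,0,0,0,0.28,0],[0,0,0,0,0,0,0],[0,0,0,0,0,0,0.3]],
])

```text
clock: 14.35
eef_pos: [471.9, 309.3, 226.7]
eef_rot: [3.141, 0.001, 2.973]
wrist_force: [0.6, 0.4, -0.8]
finger_gap: 41.8
finger_force: 0.0
```

Request:
step_arm([
  [[0,0,0,0,0,0,1],[0,0,0,0,0,0,1],[0,0,0,0,0,0,1],[0,0,0,0,0,0,1]],
], newtons=25)

```text
clock: 14.75
eef_pos: [471.8, 309.4, 227.0]
eef_rot: [3.14, 0.001, 2.973]
wrist_force: [-0.4, 0.9, 6.3]
finger_gap: 27.3
finger_force: 25.0
```

Request:
step_arm([
  [[0,0,0,0,0,-0.4,1],[0,0,0,0,0,-0.6,1],[0,0,0,0,0,-0.5,1],[0,0,0,0,0,0,1]],
])

```text
clock: 15.15
eef_pos: [471.9, 309.3, 288.3]
eef_rot: [3.139, 0.003, 2.973]
wrist_force: [-0.3, 0.3, -2.8]
finger_gap: 27.6
finger_force: 25.0
```

Run:
```python
from h import *
st(); p=np.array([501.4,15.6]); print(p); go(*p,254,3.308)
```

```text
t 15.15 pos [471.9 309.3 288.3] yaw 2.9725 rp [3.139e+00 3.000e-03] F [-0.3  0.3 -2.8] gap 27.6 ff 25.0 j [ 0.52  0.45  1.6  -0.    1.09 -0.89]
[501.4  15.6]
tool shift mm [ -78.5 -284.6   34.3] units [-1.963 -7.114  0.857] turn units wz -0.427 (world yaw deg 19.22 )
```

Request:
step_arm([
  [[0,0,-0.142,0,0,-0.2,1],[0,0,-0.142,0,0,-0.2,1],[0,0,-0.142,0,0,-0.2,1],[0,0,0,0,0,0,1]],
])

```text
clock: 15.55
eef_pos: [471.6, 309.1, 309.6]
eef_rot: [-3.142, 0.0, -2.974]
wrist_force: [-0.3, -0.6, -1.9]
finger_gap: 27.2
finger_force: 25.0
```

Request:
step_arm([
  [[0,0,0,0.055,-0.6,0,1],[0,0,0,0.055,-0.85,0,1],[0,0,0,0.055,-0.85,0,1],[0,0,0,0.055,-0.85,0,1],[0,0,0,0.055,-0.85,0,1]],
])

```text
clock: 16.05
eef_pos: [486.8, 148.2, 308.7]
eef_rot: [-3.141, -0.001, -2.98]
wrist_force: [0.2, 0.6, -3.0]
finger_gap: 27.2
finger_force: 25.0
```

Request:
step_arm([
  [[0,0,0,0.055,-0.85,0,1],[0,0,0,0.055,-0.85,0,1],[0,0,0,0.055,-0.85,0,1],[0,0,0,0.055,-0.8,0,1],[0,0,0,0,0,0,1]],
])

```text
clock: 16.55
eef_pos: [500.5, 13.1, 308.7]
eef_rot: [-3.141, -0.001, -2.983]
wrist_force: [0.4, -0.2, -2.2]
finger_gap: 27.6
finger_force: 25.0
```

Request:
step_arm([
  [[0,0,0,0,0,0,1],[0,0,0,0,0,0,1]],
])

```text
clock: 16.75
eef_pos: [500.3, 16.6, 309.3]
eef_rot: [3.141, -0.001, -2.977]
wrist_force: [0.4, -0.1, -3.4]
finger_gap: 27.6
finger_force: 25.0
```

Run:
```python
from h import *
st(); go(501.4,15.6,253,3.308)
```

```text
t 16.75 pos [500.3  16.6 309.3] yaw -2.9772 rp [ 3.141e+00 -1.000e-03] F [ 0.4 -0.1 -3.4] gap 27.6 ff 25.0 j [-0.04  0.3   1.76  0.    1.08 -1.78]
tool shift mm [-0.9 -1.1 56.3] units [-0.022 -0.028  1.407] turn units wz -0.003 (world yaw deg 0.11 )
```

Request:
step_arm([
  [[0,0,0,-0.02,-0.02,0.5,1],[0,0,0,0,0,0.5,1],[0,0,0,0,0,0.35,1],[0,0,0,0,0,0,1],[0,0,0,0,0,0,1]],
])

```text
clock: 17.25
eef_pos: [501.5, 15.9, 256.2]
eef_rot: [3.142, -0.0, -2.976]
wrist_force: [-0.4, 0.0, -0.8]
finger_gap: 27.2
finger_force: 25.0
```

Run:
```python
from h import *
st(); go(501.3,15.3,237.5,3.308)
```

```text
t 17.25 pos [501.5  15.9 256.2] yaw -2.9758 rp [ 3.142 -0.   ] F [-0.4  0.  -0.8] gap 27.2 ff 25.0 j [-0.04  0.38  1.8   0.    0.97 -1.78]
tool shift mm [ 0.3 -0.6 18.7] units [ 0.007 -0.014  0.467] turn units wz -0.001 (world yaw deg 0.03 )
```

Request:
step_arm([
  [[0,0,0,0,-0.01,0.05,1],[0,0,0,0,0,0.05,1],[0,0,0,0,0,0.05,1],[0,0,0,0,0,0.05,1],[0,0,0,0,0,0.05,1]],
])

```text
clock: 17.75
eef_pos: [501.5, 15.0, 246.2]
eef_rot: [3.141, 0.001, -2.976]
wrist_force: [-2.0, 2.5, 2.3]
finger_gap: 26.9
finger_force: 25.0
```

Request:
step_arm([
  [[0,0,0,0,0,0,1]],
])

```text
clock: 17.85
eef_pos: [501.4, 15.0, 245.8]
eef_rot: [3.141, -0.0, -2.976]
wrist_force: [0.1, 2.4, -3.0]
finger_gap: 27.5
finger_force: 25.0
```

Run:
```python
from h import *
st(); go(501.3,15.3,237.5,3.308)
```

```text
t 17.85 pos [501.4  15.  245.8] yaw -2.9764 rp [ 3.141 -0.   ] F [ 0.1  2.4 -3. ] gap 27.5 ff 25.0 j [-0.04  0.39  1.81  0.    0.94 -1.78]
tool shift mm [0.1 0.3 8.3] units [0.002 0.007 0.207] turn units wz -0.002 (world yaw deg 0.07 )
```

Dropping in again (5 mm below the wall top, no load). I push it home, and then release.

Request:
step_arm([
  [[0,0,0,0,0,0.05,1],[0,0,0,0,0,0.05,1],[0,0,0,0,0,0.05,1],[0,0,0,0,0,0.05,1],[0,0,0,0,0,0.03,1]],
])

```text
clock: 18.35
eef_pos: [501.5, 15.1, 237.3]
eef_rot: [3.141, 0.0, -2.976]
wrist_force: [-7.5, 6.1, 23.5]
finger_gap: 27.7
finger_force: 25.0
```

Request:
step_arm([
  [[0,0,0,0,0,0,1],[0,0,0,0,0,0,1]],
])

```text
clock: 18.55
eef_pos: [501.5, 15.1, 237.4]
eef_rot: [3.141, 0.0, -2.976]
wrist_force: [-4.8, 5.7, 10.2]
finger_gap: 27.3
finger_force: 25.0
```

Run:
```python
from h import *
st(); dies()
```

```text
t 18.55 pos [501.5  15.1 237.4] yaw -2.9763 rp [3.141 0.   ] F [-4.8  5.7 10.2] gap 27.3 ff 25.0 j [-0.04  0.41  1.81  0.    0.92 -1.78]
top 26 [487.1 375.5  47.5] circle@47 [486.1 374.7] 14.2
scene 33 [482.8 374.3  45.8] circle@47 [477.9 373.3] 21.2
```

Request:
step_arm([
  [[0,0,0,0,0,0,0],[0,0,0,0,0,0,0],[0,0,0,0,0,-0.6,0],[0,0,0,0,0,-0.8,0],[0,0,0,0,0,-0.8,0]],
])

```text
clock: 19.15
eef_pos: [501.4, 14.7, 325.5]
eef_rot: [-3.141, -0.001, -2.976]
wrist_force: [0.5, 0.3, -0.1]
finger_gap: 46.9
finger_force: 0.0
```

Run:
```python
from h import *
st()
c=grab('top'); p=proj(c,[485,374.7,22])[0]; print(p)
a,b=int(p[0])-12,int(p[1])-12
im=cv2.resize(c['frame'][b:b+25,a:a+25,::-1],None,fx=20,fy=20,interpolation=cv2.INTER_CUBIC)
im=cv2.convertScaleAbs(im,alpha=1.0)
for k in range(6):   # outline at the guess yaw for comparison
    q=[proj(c,[485+27.7*np.cos(w),374.7+27.7*np.sin(w),22])[0] for w in np.radians([29.2+60*k])][0]
    cv2.circle(im,tuple(int(round(v)) for v in ((q-[a,b])*20+9.5)),3,(0,0,255),-1)
cv2.imwrite('pics/c.png',im)
```

```text
t 19.15 pos [501.4  14.7 325.5] yaw -2.9763 rp [-3.141e+00 -1.000e-03] F [ 0.5  0.3 -0.1] gap 46.9 ff 0.0 j [-0.04  0.28  1.75 -0.    1.12 -1.78]
[177.88662745 241.59457387]
```

View pics/c.png

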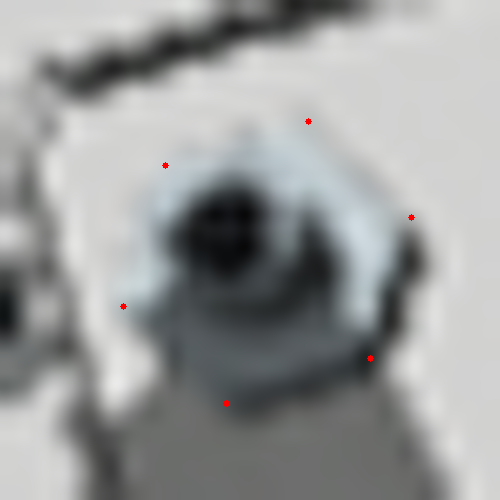

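Request:
step_arm([
  [[0,0,0,-0.1,0.6,0,0],[0,0,0,-0.1,0.85,0,0],[0,0,0,-0.1,0.85,0,0],[0,0,0,-0.1,0.85,0,0],[0,0,0,-0.1,0.85,0,0]],
])

```text
clock: 19.7
eef_pos: [494.7, 177.2, 324.5]
eef_rot: [-3.141, 0.0, -2.976]
wrist_force: [0.6, 0.6, -0.2]
finger_gap: 47.0
finger_force: 0.0
```

Request:
step_arm([
  [[0,0,0,-0.1,0.85,0,0],[0,0,0,-0.1,0.85,0,0],[0,0,0,-0.1,0.85,0,0],[0,0,0,-0.1,0.85,0,0],[0,0,0,-0.1,0.85,0,0]],
])

```text
clock: 20.2
eef_pos: [486.5, 348.3, 324.4]
eef_rot: [-3.141, 0.0, -2.976]
wrist_force: [-0.3, -1.1, 1.0]
finger_gap: 47.2
finger_force: 0.0
```

Request:
step_arm([
  [[0,0,0,-0.08,0.69,0,0],[0,0,-0.127,0,0,0.3,0],[0,0,-0.127,0,0,0.3,0],[0,0,-0.127,0,0,0.3,0],[0,0,0,0,0,0,0]],
])

```text
clock: 20.7
eef_pos: [485.1, 374.5, 286.8]
eef_rot: [-3.141, -0.003, -2.675]
wrist_force: [-0.6, 0.1, 0.8]
finger_gap: 47.4
finger_force: 0.0
```

Request:
step_arm([
  [[0,0,0,0,0,0,0],[0,0,0,0,0,0,0]],
])

```text
clock: 20.9
eef_pos: [485.4, 374.7, 289.4]
eef_rot: [3.142, 0.001, -2.679]
wrist_force: [-0.1, -0.2, 0.8]
finger_gap: 47.0
finger_force: 0.0
```

Run:
```python
from h import *
st(); go(484.8,374.7,225,3.608)
```

```text
t 20.9 pos [485.4 374.7 289.4] yaw -2.6794 rp [3.142e+00 1.000e-03] F [-0.1 -0.2  0.8] gap 47.0 ff 0.0 j [ 0.6   0.55  1.45 -0.    1.14 -1.44]
tool shift mm [ 0.5  0.3 64.4] units [0.013 0.006 1.61 ] turn units wz -0.005 (world yaw deg 0.24 )
```

Request:
step_arm([
  [[0,0,0,0.01,0,0.5,0],[0,0,0,0,0,0.6,0],[0,0,0,0,0,0.5,0],[0,0,0,0,0,0,0],[0,0,0,0,0,0,0.3]],
])

```text
clock: 21.4
eef_pos: [485.1, 374.7, 225.7]
eef_rot: [3.142, 0.001, -2.678]
wrist_force: [0.9, -0.1, 0.9]
finger_gap: 42.1
finger_force: 0.0
```

Request:
step_arm([
  [[0,0,0,0,0,0,1],[0,0,0,0,0,0,1],[0,0,0,0,0,0,1],[0,0,0,0,0,0,1]],
], newtons=25)

```text
clock: 21.8
eef_pos: [485.1, 374.7, 226.1]
eef_rot: [3.141, 0.002, -2.677]
wrist_force: [-2.0, -0.4, 7.6]
finger_gap: 27.5
finger_force: 25.0
```

Request:
step_arm([
  [[0,0,0,0,0,-0.5,1],[0,0,0,0,0,-0.8,1],[0,0,0,0,0,-0.8,1],[0,0,0,0,0,0,1]],
])

```text
clock: 22.2
eef_pos: [485.2, 374.8, 313.4]
eef_rot: [3.141, 0.007, -2.677]
wrist_force: [0.0, 0.9, -1.9]
finger_gap: 27.4
finger_force: 25.0
```

Run:
```python
from h import *
st()
P=cloud(grab('scene')).reshape(-1,3); P=P[np.isfinite(P[:,0])]
for my in(66,0,-66):
    q=P[np.linalg.norm(P[:,:2]-([501.4,15.3]+my*Y),axis=1)<22]; print(my,'z',np.round(np.percentile(q[:,2],[50,80,95]),1))
```

```text
t 22.2 pos [485.2 374.8 313.4] yaw -2.6771 rp [3.141 0.007] F [ 0.   0.9 -1.9] gap 27.4 ff 25.0 j [ 0.6   0.52  1.43 -0.    1.18 -1.44]
66 z [44.4 55.8 59.6]
0 z [41.7 55.2 58.7]
-66 z [13.3 14.6 15.1]
```

Request:
step_arm([
  [[0,0,0.127,0,0,0,1],[0,0,0.127,0,0,0,1],[0,0,0.125,0,0,0,1],[0,0,0,0,0,0,1]],
])

```text
clock: 22.65
eef_pos: [484.7, 374.4, 307.2]
eef_rot: [-3.141, -0.002, -2.976]
wrist_force: [-0.2, 0.3, -2.3]
finger_gap: 27.3
finger_force: 25.0
```

Request:
step_arm([
  [[0,0,0,0.085,-0.6,0,1],[0,0,0,0.085,-0.85,0,1],[0,0,0,0.085,-0.85,0,1],[0,0,0,0.085,-0.85,0,1],[0,0,0,0.085,-0.85,0,1]],
])

```text
clock: 23.15
eef_pos: [494.4, 212.6, 307.8]
eef_rot: [-3.141, -0.001, -2.971]
wrist_force: [1.6, 0.0, -1.2]
finger_gap: 27.3
finger_force: 25.0
```

Request:
step_arm([
  [[0,0,0,0.085,-0.85,0,1],[0,0,0,0.085,-0.85,0,1],[0,0,0,0.085,-0.85,0,1],[0,0,0,0.085,-0.85,0,1],[0,0,0,0.085,-0.85,0,1]],
])

```text
clock: 23.65
eef_pos: [505.9, 42.1, 308.0]
eef_rot: [3.141, -0.001, -2.971]
wrist_force: [0.7, -0.0, -2.9]
finger_gap: 27.1
finger_force: 25.0
```

Request:
step_arm([
  [[0,0,0,0.085,-0.85,0,1],[0,0,0,0.085,-0.85,0,1],[0,0,0,0.07,-0.63,0,1],[0,0,0,0,0,0,1],[0,0,0,0,0,0,1]],
])

```text
clock: 24.15
eef_pos: [512.0, -50.1, 308.0]
eef_rot: [3.141, -0.001, -2.974]
wrist_force: [0.0, 1.1, -2.7]
finger_gap: 27.4
finger_force: 25.0
```

Request:
step_arm([
  [[0,0,0,0,0,0,1],[0,0,0,0,0,0,1]],
])

```text
clock: 24.35
eef_pos: [512.1, -49.2, 308.6]
eef_rot: [3.141, -0.0, -2.973]
wrist_force: [0.5, -0.7, -2.4]
finger_gap: 27.2
finger_force: 25.0
```

Run:
```python
from h import *
st(); go(512.4,-49.9,254,3.308)
```

```text
t 24.35 pos [512.1 -49.2 308.6] yaw -2.9728 rp [ 3.141 -0.   ] F [ 0.5 -0.7 -2.4] gap 27.2 ff 25.0 j [-0.17  0.32  1.73  0.    1.09 -1.91]
tool shift mm [-0.1 -0.7 54.6] units [-0.003 -0.019  1.364] turn units wz 0.003 (world yaw deg -0.14 )
```

Request:
step_arm([
  [[0,0,0,0,-0.015,0.5,1],[0,0,0,0,0,0.5,1],[0,0,0,0,0,0.33,1],[0,0,0,0,0,0,1],[0,0,0,0,0,0,1]],
])

```text
clock: 24.85
eef_pos: [512.5, -50.4, 256.0]
eef_rot: [-3.142, 0.0, -2.974]
wrist_force: [0.1, -0.2, -2.7]
finger_gap: 27.5
finger_force: 25.0
```

Request:
step_arm([
  [[0,0,0,0,0,0.05,1],[0,0,0,0,0,0.05,1],[0,0,0,0,0,0.05,1],[0,0,0,0,0,0,1]],
])

```text
clock: 25.25
eef_pos: [512.2, -50.6, 249.4]
eef_rot: [3.142, -0.0, -2.975]
wrist_force: [-0.2, -0.4, -2.4]
finger_gap: 27.4
finger_force: 25.0
```

Run:
```python
from h import *
st(); go(512.4,-49.9,236.1,3.308)
```

```text
t 25.25 pos [512.2 -50.6 249.4] yaw -2.9747 rp [ 3.142 -0.   ] F [-0.2 -0.4 -2.4] gap 27.4 ff 25.0 j [-0.17  0.41  1.77  0.    0.96 -1.91]
tool shift mm [-0.3  0.7 13.3] units [-0.007  0.018  0.333] turn units wz 0.001 (world yaw deg -0.03 )
```

Request:
step_arm([
  [[0,0,0,0,0.015,0.04,1],[0,0,0,0,0,0.05,1],[0,0,0,0,0,0.05,1],[0,0,0,0,0,0,1]],
])

```text
clock: 25.65
eef_pos: [512.1, -50.1, 243.6]
eef_rot: [3.141, -0.0, -2.975]
wrist_force: [-1.1, -0.4, -2.3]
finger_gap: 27.5
finger_force: 25.0
```

Run:
```python
from h import *
st(); go(512.4,-49.9,236.1,3.308)
```

```text
t 25.65 pos [512.1 -50.1 243.6] yaw -2.9747 rp [ 3.141 -0.   ] F [-1.1 -0.4 -2.3] gap 27.5 ff 25.0 j [-0.17  0.42  1.77 -0.    0.95 -1.91]
tool shift mm [-0.3  0.1  7.5] units [-0.008  0.003  0.187] turn units wz 0.001 (world yaw deg -0.03 )
```

In by 6.5 mm and free; push home.

Request:
step_arm([
  [[0,0,0,0,0,0.05,1],[0,0,0,0,0,0.05,1],[0,0,0,0,0,0.05,1],[0,0,0,0,0,0.05,1],[0,0,0,0,0,0,1]],
])

```text
clock: 26.15
eef_pos: [512.2, -50.0, 236.5]
eef_rot: [-3.141, 0.0, -2.975]
wrist_force: [-5.2, -0.1, 7.9]
finger_gap: 27.0
finger_force: 25.0
```

Run:
```python
from h import *
st(); dies()
```

```text
t 26.15 pos [512.2 -50.  236.5] yaw -2.9746 rp [-3.141  0.   ] F [-5.2 -0.1  7.9] gap 27.0 ff 25.0 j [-0.17  0.43  1.77 -0.    0.94 -1.91]
```

Request:
step_arm([
  [[0,0,0,0,0,0,0],[0,0,0,0,0,0,0],[0,0,0,0,0,0,0],[0,0,0,0,0,-0.6,0],[0,0,0,0,0,-0.9,0]],
])

```text
clock: 26.75
eef_pos: [511.9, -50.0, 295.1]
eef_rot: [3.14, -0.004, -2.975]
wrist_force: [0.3, 0.3, 0.5]
finger_gap: 47.1
finger_force: 0.0
```

Request:
step_arm([
  [[0,0,0,0,0,-0.9,0],[0,0,0,0,0,-0.9,0],[0,0,0,0,0,-0.9,0],[0,0,0,0,0,-0.8,0],[0,0,0,0,0,0,0]],
])

```text
clock: 27.25
eef_pos: [512.2, -50.0, 440.1]
eef_rot: [-3.139, 0.007, -2.975]
wrist_force: [0.4, -0.1, 0.0]
finger_gap: 47.0
finger_force: 0.0
```

Run:
```python
from h import *
st(); o=np.array([501.4,15.2]); go(*(o+64.6*X),None,3.308)
for n in('scene','top'):
    c=grab(n); P=cloud(c); g=c['frame'].max(2); m=np.dstack([(P[...,:2]-o)@X,(P[...,:2]-o)@Y,P[...,2]])
    k=(m[...,2]>165)&(m[...,2]<205)&(abs(m[...,1])<25)&(m[...,0]>30)&(m[...,0]<100)
    print(n,k.sum(),'dark',(k&(g<70)).sum(),np.round(m[k].mean(0),1),np.round(m[k].min(0),1),np.round(m[k].max(0),1), np.round(m[k&(g<70)].mean(0),1))
    for my in(66,0,-66):
        r=np.linalg.norm(m[...,:2]-[0,my],axis=2); q=m[(r<22)&(m[...,2]<80)]; print(my,'z',np.round(np.percentile(q[:,2],[50,80,95]),1))
frame_angle()
```

```text
t 27.25 pos [512.2 -50.  440.1] yaw -2.9746 rp [-3.139  0.007] F [ 0.4 -0.1  0. ] gap 47.0 ff 0.0 j [-0.17  0.19  1.57 -0.    1.37 -1.91]
tool shift mm [-64.8  66.1   0. ] units [-1.621  1.651  0.   ] turn units wz 0.001 (world yaw deg -0.04 )
scene 49 dark 30 [ 62.9  -1.5 181.4] [ 57.9 -12.3 165.1] [ 75.3  12.9 191.5] [ 62.1  -3.5 184.1]
66 z [43.4 56.1 59. ]
0 z [43.9 55.5 58.9]
-66 z [43.1 55.5 59.2]
top 20 dark 17 [ 64.    2.3 186.6] [ 57.8  -5.5 165.7] [ 71.1  10.9 192.3] [ 62.9   2.6 186.4]
66 z [40.  54.9 60.8]
0 z [40.  55.7 60.7]Traceback (most recent call last):
  File "<stdin>", line 8, in <module>
    return _quantile_unchecked(
        a, q, axis, out, overwrite_input, method, keepdims, weights)
    return _ureduce(a,
                    func=_quantile_ureduce_func,
    ...<5 lines>...
                    overwrite_input=overwrite_input,
                    method=method)
    r = func(a, **kwargs)
    result = _quantile(arr,
                       quantiles=q,
    ...<2 lines>...
                       out=out,
                       weights=wgt)
    slices_having_nans = np.isnan(arr[-1, ...])
                                  ~~~^^^^^^^^^
IndexError: index -1 is out of bounds for axis 0 with size 0
```

Request:
step_arm([
  [[0,0,0,-0.56,0.55,0,0],[0,0,0,-0.56,0.55,0,0],[0,0,0,-0.56,0.55,0,0],[0,0,0,0,0,0,0],[0,0,0,0,0,0,0]],
])

```text
clock: 27.85
eef_pos: [567.6, 26.4, 434.1]
eef_rot: [3.141, -0.003, -2.974]
wrist_force: [-0.0, 1.0, -1.1]
finger_gap: 46.9
finger_force: 0.0
```

Run:
```python
from h import *
st(); go(567.4,26.5,371,3.308)
```

```text
t 27.85 pos [567.6  26.4 434.1] yaw -2.9737 rp [ 3.141e+00 -3.000e-03] F [-0.   1.  -1.1] gap 46.9 ff 0.0 j [-0.02  0.32  1.43 -0.    1.4  -1.76]
tool shift mm [ 0.2  0.1 63.1] units [0.004 0.002 1.579] turn units wz 0.002 (world yaw deg -0.09 )
```

Request:
step_arm([
  [[0,0,0,0,0,0.6,0],[0,0,0,0,0,0.6,0],[0,0,0,0,0,0.35,0],[0,0,0,0,0,0,0],[0,0,0,0,0,0,0.3]],
])

```text
clock: 28.35
eef_pos: [567.5, 25.8, 374.6]
eef_rot: [-3.141, 0.0, -2.975]
wrist_force: [-0.1, -0.2, 0.6]
finger_gap: 42.1
finger_force: 0.0
```

Request:
step_arm([
  [[0,0,0,0,0,0,1],[0,0,0,0,0,0,1],[0,0,0,0,0,0,1],[0,0,0,0,0,0,1]],
], newtons=12)

```text
clock: 28.75
eef_pos: [567.5, 26.2, 374.8]
eef_rot: [-3.141, 0.001, -2.975]
wrist_force: [-0.9, -0.3, 6.0]
finger_gap: 25.8
finger_force: 12.0
```

Run:
```python
from h import *
st()
```

```text
t 28.75 pos [567.5  26.2 374.8] yaw -2.9746 rp [-3.141e+00  1.000e-03] F [-0.9 -0.3  6. ] gap 25.8 ff 12.0 j [-0.02  0.36  1.51 -0.    1.27 -1.76]
```

Request:
step_arm([
  [[0,0,0,0.365,0,0.044,1],[0,0,0,0.358,0,0.08,1],[0,0,0,0.349,0,0.116,1],[0,0,0,0.335,0,0.15,1],[0,0,0,0.319,0,0.183,1]],
])

```text
clock: 29.25
eef_pos: [499.0, 14.8, 351.7]
eef_rot: [3.142, 0.002, -2.975]
wrist_force: [1.7, 1.6, 1.6]
finger_gap: 25.6
finger_force: 12.0
```

Run:
```python
from h import *
st()
```

```text
t 29.25 pos [499.   14.8 351.7] yaw -2.9746 rp [3.142e+00 2.000e-03] F [1.7 1.6 1.6] gap 25.6 ff 12.0 j [-0.04  0.24  1.73  0.    1.17 -1.78]
```

Request:
step_arm([
  [[0,0,0,0.299,0,0.214,1],[0,0,0,0.276,0,0.242,1],[0,0,0,0.25,0,0.269,1],[0,0,0,0.222,0,0.293,1],[0,0,0,0.192,0,0.313,1]],
])

```text
clock: 29.75
eef_pos: [450.1, 6.7, 297.8]
eef_rot: [3.141, 0.001, -2.975]
wrist_force: [-0.6, 3.6, 2.7]
finger_gap: 25.4
finger_force: 12.0
```

Request:
step_arm([
  [[0,0,0,0.16,0,0.331,1],[0,0,0,0.126,0,0.345,1],[0,0,0,0.091,0,0.356,1],[0,0,0,0,0,0,1]],
])

```text
clock: 30.15
eef_pos: [435.3, 4.2, 255.5]
eef_rot: [3.141, -0.001, -2.975]
wrist_force: [-1.2, 3.5, -1.3]
finger_gap: 25.8
finger_force: 12.0
```

Run:
```python
from h import *
st()
```

```text
t 30.15 pos [435.3   4.2 255.5] yaw -2.9747 rp [ 3.141e+00 -1.000e-03] F [-1.2  3.5 -1.3] gap 25.8 ff 12.0 j [-0.07  0.25  1.98  0.    0.92 -1.81]
```

Request:
step_arm([
  [[0,0,0,0.055,0,0.36,1],[0,0,0,0.015,0,0.25,1],[0,0,0,0,0,0.08,1],[0,0,0,0,0,0.05,1],[0,0,0,0,0,0,1]],
])

```text
clock: 30.65
eef_pos: [432.9, 3.8, 227.1]
eef_rot: [3.141, -0.001, -2.975]
wrist_force: [-3.5, 7.2, -0.6]
finger_gap: 25.9
finger_force: 12.0
```

Run:
```python
from h import *
st()
```

```text
t 30.65 pos [432.9   3.8 227.1] yaw -2.9746 rp [ 3.141e+00 -1.000e-03] F [-3.5  7.2 -0.6] gap 25.9 ff 12.0 j [-0.08  0.3   2.    0.    0.84 -1.81]
```

Request:
step_arm([
  [[0,0,0,0,0,0.04,1],[0,0,0,0,0,0.04,1],[0,0,0,0,0,0,1]],
])

```text
clock: 30.95
eef_pos: [433.0, 3.8, 224.3]
eef_rot: [3.141, -0.001, -2.975]
wrist_force: [-4.5, 5.9, 1.7]
finger_gap: 26.0
finger_force: 12.0
```

Request:
step_arm([
  [[0,0,0,0,0,0,0],[0,0,0,0,0,0,0],[0,0,0,0,0,0,0],[0,0,0,0,0,-0.5,0],[0,0,0,0,0,-0.9,0]],
])

```text
clock: 31.45
eef_pos: [432.5, 3.5, 279.0]
eef_rot: [3.141, -0.004, -2.975]
wrist_force: [0.9, -0.1, 0.4]
finger_gap: 46.8
finger_force: 0.0
```

Request:
step_arm([
  [[0,0,0,0,0,-0.9,-1],[0,0,0,0,0,-0.9,-1],[0,0,0,0,0,-0.8,-1],[0,0,0,0,0,0,-1]],
])

```text
clock: 31.85
eef_pos: [433.2, 3.4, 387.7]
eef_rot: [-3.14, 0.007, -2.975]
wrist_force: [0.0, -0.5, -1.6]
finger_gap: 75.7
finger_force: 0.0
```

Run:
```python
from h import *
st()
c=grab('scene'); cv2.imwrite('pics/sc2.png',cv2.resize(c['frame'][160:300,165:405,::-1],None,fx=3.3,fy=3.3,interpolation=cv2.INTER_CUBIC))
P0=np.load('scene0.npy'); P=cloud(c); o=np.array([501.4,15.2])
for n,Q in(('start',P0),('now',P)):
    m=np.dstack([(Q[...,:2]-o)@X,(Q[...,:2]-o)@Y,Q[...,2]])
    k=(m[...,2]>27)&(m[...,2]<50)&(m[...,0]>-50)&(m[...,0]<-34)&(abs(m[...,1])<100); print(n,k.sum(),'front bar z',np.round(m[k][:,2].mean(),2))
c=grab('top'); P=cloud(c)
def rect(xy,n,h):
    k=(abs(P[...,2]-h)<7)&(np.linalg.norm(P[...,:2]-xy,axis=2)<72)
    vs,us=np.nonzero(k); kk=np.zeros(k.shape,np.uint8); kk[k]=1; kk=cv2.morphologyEx(kk,cv2.MORPH_OPEN,np.ones((3,3)));vs,us=np.nonzero(kk)
    r=cv2.minAreaRect(ray(c,np.c_[us,vs],h).astype(np.float32)); print(n,len(us),np.round(r[0],1),np.round(r[1],1),round(r[2],1),'mean',np.round(ray(c,np.c_[us,vs],h).mean(0),1))
for n,xy,h in(('l',(524,457),52),('m',(546,-220),52),('r',(404,-225),52),('punch',(393,-380),40)): rect(xy,n,h)
```

```text
t 31.85 pos [433.2   3.4 387.7] yaw -2.9747 rp [-3.14   0.007] F [ 0.  -0.5 -1.6] gap 75.7 ff 0.0 j [-0.08  0.05  1.85 -0.    1.23 -1.81]
start 170 front bar z 41.02
now 176 front bar z 38.45
l 236 [526.2 456.6] [76.1 59.6] 10.8 mean [524.  455.9]
m 213 [ 547.  -218.7] [54.4 84.1] 69.9 mean [ 550.5 -220. ]
r 249 [ 405.3 -225. ] [61.2 79.3] 83.0 mean [ 406.1 -227.1]
punch 424 [ 396.2 -380.4] [ 84.5 102.6] 85.0 mean [ 396.7 -384.6]
```

View pics/sc2.png

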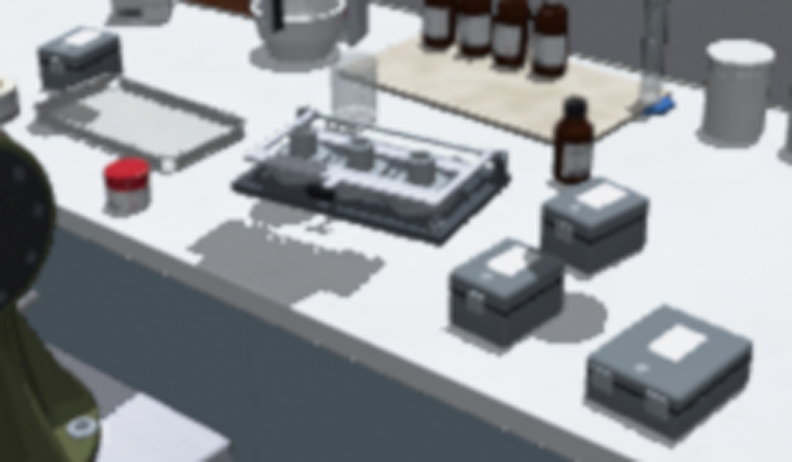

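```bash
cat >> h.py <<'E'
def cases(lst):
    for cam in('top','scene'):
        c=grab(cam); P=cloud(c)
        for n,xy,h in lst:
            k=((abs(P[...,2]-h)<9)&(np.linalg.norm(P[...,:2]-xy,axis=2)<75)).astype(np.uint8)
            k=cv2.morphologyEx(k,cv2.MORPH_OPEN,np.ones((3,3)))
            q,l,stt,_=cv2.connectedComponentsWithStats(k); 
            if q<2: print(cam,n,'none'); continue
            k=l==1+np.argmax(stt[1:,4]); vs,us=np.nonzero(k)
            hh=float(np.median(P[k][:,2])); W=ray(c,np.c_[us,vs],h).astype(np.float32); r=cv2.minAreaRect(cv2.convexHull(W)); a=r[2] if r[1][0]>r[1][1] else r[2]-90
            print(cam,n,len(us),'z',round(hh,1),'c',np.round(r[0],1),'size',np.round(r[1],1),'yaw of long side deg',round(a,1))
E
python3 - <<'E'
from h import *
cases([('l',(524,457),52),('m',(546,-220),52),('r',(404,-225),52),('punch',(393,-380),40)])
E
```

```text
top l 320 z 51.0 c [524.2 457. ] size [80.8 61. ] yaw of long side deg 10.8
top m 297 z 51.6 c [ 546.9 -220.8] size [61.7 81.4] yaw of long side deg -7.5
top r 296 z 51.2 c [ 405.4 -224.5] size [62.1 79.2] yaw of long side deg -7.1
top punch 532 z 39.7 c [ 394.5 -380.5] size [ 84.  106.4] yaw of long side deg -5.0
scene l 166 z 52.5 c [519.7 450.5] size [94.5 74.5] yaw of long side deg 11.5
scene m 333 z 52.3 c [ 540.4 -222.8] size [71.2 89.6] yaw of long side deg -11.2
scene r 426 z 52.3 c [ 398.4 -227.8] size [69.7 90. ] yaw of long side deg -5.0
scene punch 910 z 40.4 c [ 388.3 -382.3] size [ 88.9 115.5] yaw of long side deg -4.3
```

Request:
step_arm([
  [[0,0,0.173,0,0,0,-1],[0,0,0.173,0,0,0,-1],[0,0,0,0,-0.6,0,-1],[0,0,0,0.02,-0.9,0.3,-1],[0,0,0,0.02,-0.9,0.4,-1]],
])

```text
clock: 32.55
eef_pos: [421.0, -92.7, 354.7]
eef_rot: [3.142, -0.001, 3.038]
wrist_force: [1.3, 0.3, 0.1]
finger_gap: 93.6
finger_force: 0.0
```

Request:
step_arm([
  [[0,0,0,0.02,-0.9,0.4,-1],[0,0,0,0.02,-0.9,0.4,-1],[0,0,0,0.02,-0.9,0.4,-1],[0,0,0,0,-0.63,0.4,-1],[0,0,0,0,0,0,-1]],
])

```text
clock: 33.05
eef_pos: [404.0, -225.9, 288.7]
eef_rot: [3.14, -0.005, 3.034]
wrist_force: [0.3, 0.2, -0.1]
finger_gap: 94.2
finger_force: 0.0
```

Request:
step_arm([
  [[0,0,0,0,0,0,-1],[0,0,0,0,0,0,-1]],
])

```text
clock: 33.25
eef_pos: [405.1, -223.3, 291.7]
eef_rot: [3.141, -0.0, 3.037]
wrist_force: [0.2, 0.1, -0.3]
finger_gap: 94.3
finger_force: 0.0
```

Run:
```python
from h import *
st(); go(404.8,-223.8,216,3.037)
```

```text
t 33.25 pos [ 405.1 -223.3  291.7] yaw 3.0375 rp [ 3.141 -0.   ] F [ 0.2  0.1 -0.3] gap 94.3 ff 0.0 j [-0.58  0.24  1.88  0.    1.02 -2.05]
tool shift mm [ 0.2 -0.5 75.7] units [ 0.006 -0.013  1.892] turn units wz 0.001 (world yaw deg -0.03 )
```

Request:
step_arm([
  [[0,0,0,0,0,0.6,-1],[0,0,0,0,0,0.7,-1],[0,0,0,0,0,0.57,-1],[0,0,0,0,0,0,-1],[0,0,0,0,0,0,0]],
])

```text
clock: 33.75
eef_pos: [405.3, -223.5, 217.7]
eef_rot: [-3.141, 0.0, 3.038]
wrist_force: [0.5, -0.0, -0.5]
finger_gap: 89.2
finger_force: 0.0
```

Request:
step_arm([
  [[0,0,0,0,0,0,1],[0,0,0,0,0,0,1],[0,0,0,0,0,0,1],[0,0,0,0,0,0,1],[0,0,0,0,0,0,1]],
], newtons=20)

```text
clock: 34.25
eef_pos: [405.1, -224.0, 217.5]
eef_rot: [-3.141, 0.001, 3.037]
wrist_force: [-1.2, 2.4, 6.4]
finger_gap: 61.9
finger_force: 19.9
```

Run:
```python
from h import *
st()
```

```text
t 34.25 pos [ 405.1 -224.   217.5] yaw 3.0368 rp [-3.141e+00  1.000e-03] F [-1.2  2.4  6.4] gap 61.9 ff 19.9 j [-0.58  0.37  1.93  0.    0.84 -2.05]
```

Request:
step_arm([
  [[0,0,-0.022,0,0,-0.4,1],[0,0,0,0,0,-0.8,1],[0,0,0,0,0,-0.8,1],[0,0,0,0,-0.6,0,1],[0,0,0,-0.04,-0.9,0,1]],
])

```text
clock: 34.75
eef_pos: [401.4, -283.7, 298.0]
eef_rot: [-3.141, 0.002, 3.056]
wrist_force: [1.3, -0.8, -1.2]
finger_gap: 62.1
finger_force: 19.9
```

Request:
step_arm([
  [[0,0,0,-0.04,-0.9,0,1],[0,0,0,0,-0.8,0,1],[0,0,0,0,-0.6,0,1],[0,0,0,0,0,0,1],[0,0,0,0,0,0,1]],
])

```text
clock: 35.25
eef_pos: [394.6, -375.5, 296.5]
eef_rot: [3.141, -0.001, 3.053]
wrist_force: [-0.9, -0.3, -0.8]
finger_gap: 62.5
finger_force: 19.9
```

Request:
step_arm([
  [[0,0,0,0,0,0,1],[0,0,0,0,0,0,1]],
])

```text
clock: 35.45
eef_pos: [395.1, -374.9, 297.0]
eef_rot: [3.142, -0.0, 3.055]
wrist_force: [-0.1, -0.5, -1.1]
finger_gap: 62.0
finger_force: 19.9
```

Run:
```python
from h import *
st(); go(394.2,-379.3,257.5,3.054)
```

```text
t 35.45 pos [ 395.1 -374.9  297. ] yaw 3.0551 rp [ 3.142 -0.   ] F [-0.1 -0.5 -1.1] gap 62.0 ff 19.9 j [-0.83  0.4   1.65  0.    1.09 -2.31]
tool shift mm [ 0.5 -4.5 39.5] units [ 0.012 -0.112  0.988] turn units wz 0.001 (world yaw deg -0.06 )
```

Request:
step_arm([
  [[0,0,0,0.012,-0.11,0.3,1],[0,0,0,0,0,0.4,1],[0,0,0,0,0,0.22,1],[0,0,0,0,0,0,1],[0,0,0,0,0,0,1]],
])

```text
clock: 35.95
eef_pos: [394.1, -380.0, 260.1]
eef_rot: [3.142, -0.0, 3.054]
wrist_force: [-0.1, 0.2, -1.4]
finger_gap: 62.1
finger_force: 19.9
```

Run:
```python
from h import *
st(); go(394.2,-379.3,257.5,3.054)
```

```text
t 35.95 pos [ 394.1 -380.   260.1] yaw 3.0542 rp [ 3.142 -0.   ] F [-0.1  0.2 -1.4] gap 62.1 ff 19.9 j [-0.83  0.46  1.67 -0.    1.02 -2.32]
tool shift mm [-0.1  0.7  2.6] units [-0.002  0.019  0.066] turn units wz 0.0 (world yaw deg -0.01 )
```

Request:
step_arm([
  [[0,0,0,0,0,0.04,1],[0,0,0,0,0,0.03,1],[0,0,0,0,0,0,1],[0,0,0,0,0,0,1]],
])

```text
clock: 36.35
eef_pos: [394.0, -380.0, 257.4]
eef_rot: [-3.141, 0.0, 3.054]
wrist_force: [-0.0, -0.2, -1.4]
finger_gap: 62.2
finger_force: 19.9
```

Request:
step_arm([
  [[0,0,0,0,0,0,-1],[0,0,0,0,0,0,-1],[0,0,0,0,0,0,-1],[0,0,0,0,0,-0.4,-1],[0,0,0,0,0,-0.9,-1]],
])

```text
clock: 36.85
eef_pos: [393.7, -379.7, 307.6]
eef_rot: [3.138, -0.004, 3.054]
wrist_force: [0.4, 0.2, -0.1]
finger_gap: 93.2
finger_force: 0.0
```

Request:
step_arm([
  [[0,0,0,0,0,-0.9,-1],[0,0,0,0,0,-0.8,-1],[0,0,0,0,0,0,-1],[0,0,0,0,0,0,-1]],
])

```text
clock: 37.25
eef_pos: [393.9, -379.9, 377.4]
eef_rot: [-3.141, 0.001, 3.054]
wrist_force: [0.9, 0.2, -0.8]
finger_gap: 93.9
finger_force: 0.0
```

Run:
```python
from h import *
st(); go(546.3,-219.5,217,np.pi-np.radians(9))
cases([('m',(546,-220),52),('r',(394,-380),92)])
```

```text
t 37.25 pos [ 393.9 -379.9  377.4] yaw 3.0542 rp [-3.141e+00  1.000e-03] F [ 0.9  0.2 -0.8] gap 93.9 ff 0.0 j [-0.83  0.32  1.56  0.    1.26 -2.32]
tool shift mm [-137.8  173.1  160.4] units [-3.445  4.328  4.009] turn units wz 0.089 (world yaw deg -3.99 )
top m 268 z 51.3 c [ 546.1 -220.5] size [60.6 81. ] yaw of long side deg -11.0
top r none
scene m 343 z 52.1 c [ 539.9 -223.5] size [71.6 90.5] yaw of long side deg -9.8
scene r 543 z 92.1 c [ 386.3 -383.8] size [68.  91.5] yaw of long side deg -4.1
```

Request:
step_arm([
  [[0,0,0,-0.5,0.6,0,-1],[0,0,0,-0.7,0.88,0,-1],[0,0,0,-0.7,0.88,0,-1],[0,0,0,-0.7,0.88,0.4,-1],[0,0,0,-0.7,0.88,0.5,-1]],
])

```text
clock: 37.85
eef_pos: [540.9, -225.9, 340.2]
eef_rot: [3.142, -0.0, 3.054]
wrist_force: [0.6, -1.5, 0.4]
finger_gap: 94.1
finger_force: 0.0
```

Request:
step_arm([
  [[0,0,0,-0.15,0.2,0.6,-1],[0,0,0.111,0,0,0.5,-1],[0,0,0,0,0,0,-1],[0,0,0,0,0,0,-1],[0,0,0,0,0,0,-1]],
])

```text
clock: 38.35
eef_pos: [546.5, -220.4, 298.2]
eef_rot: [-3.141, 0.001, 2.968]
wrist_force: [0.2, -0.0, 0.4]
finger_gap: 93.7
finger_force: 0.0
```

Run:
```python
from h import *
st(); go(546.0,-219.7,217.5,2.967)
```

```text
t 38.35 pos [ 546.5 -220.4  298.2] yaw 2.9681 rp [-3.141e+00  1.000e-03] F [ 0.2 -0.   0.4] gap 93.7 ff 0.0 j [-0.45  0.49  1.52 -0.    1.13 -1.84]
tool shift mm [ 0.6  0.6 80.7] units [0.016 0.014 2.019] turn units wz 0.001 (world yaw deg -0.06 )
```

Request:
step_arm([
  [[0,0,0,0.016,0.014,0.6,-1],[0,0,0,0,0,0.8,-1],[0,0,0,0,0,0.61,-1],[0,0,0,0,0,0,-1],[0,0,0,0,0,0,0]],
])

```text
clock: 38.85
eef_pos: [546.3, -219.7, 218.2]
eef_rot: [-3.141, 0.001, 2.967]
wrist_force: [-0.6, -0.8, 0.2]
finger_gap: 89.0
finger_force: 0.0
```

Request:
step_arm([
  [[0,0,0,0,0,0,1],[0,0,0,0,0,0,1],[0,0,0,0,0,0,1],[0,0,0,0,0,0,1],[0,0,0,0,0,0,1]],
], newtons=20)

```text
clock: 39.35
eef_pos: [546.2, -219.3, 217.7]
eef_rot: [-3.141, 0.001, 2.967]
wrist_force: [-1.0, 0.8, 6.0]
finger_gap: 61.8
finger_force: 20.0
```

Request:
step_arm([
  [[0,0,0,0,0,-0.5,1],[0,0,0,0,0,-0.9,1],[0,0,0,0,0,-0.9,1],[0,0,0,0,0,-0.7,1],[0,0,0,0,0,0,1]],
])

```text
clock: 39.85
eef_pos: [546.3, -219.4, 340.9]
eef_rot: [-3.14, 0.006, 2.967]
wrist_force: [0.7, -0.1, -1.0]
finger_gap: 61.8
finger_force: 20.0
```

Run:
```python
from h import *
st(); go(394.0,-379.9,309.5,3.054)
```

```text
t 39.85 pos [ 546.3 -219.4  340.9] yaw 2.967 rp [-3.14   0.006] F [ 0.7 -0.1 -1. ] gap 61.8 ff 20.0 j [-0.44  0.44  1.48 -0.    1.21 -1.84]
tool shift mm [ 122.1 -184.5   31.4] units [ 3.052 -4.613  0.786] turn units wz -0.111 (world yaw deg 4.99 )
```

Request:
step_arm([
  [[0,0,0,0.4,-0.6,0,1],[0,0,0,0.55,-0.83,0,1],[0,0,0,0.55,-0.83,0,1],[0,0,0,0.55,-0.83,0,1],[0,0,0,0.55,-0.83,0,1]],
])

```text
clock: 40.35
eef_pos: [415.0, -356.4, 335.7]
eef_rot: [3.141, -0.001, 2.967]
wrist_force: [0.6, -0.7, -2.0]
finger_gap: 61.7
finger_force: 20.0
```

Request:
step_arm([
  [[0,0,0,0.45,-0.69,0,1],[0,0,-0.111,0,0,0,1],[0,0,0,0,0,0,1],[0,0,0,0,0,0,1],[0,0,0,0,0,0,1]],
])

```text
clock: 40.85
eef_pos: [394.2, -379.2, 336.4]
eef_rot: [3.141, -0.0, 3.053]
wrist_force: [-0.0, -0.1, -1.0]
finger_gap: 62.0
finger_force: 20.0
```

Run:
```python
from h import *
st(); go(394.0,-379.9,309.7,3.054)
```

```text
t 40.85 pos [ 394.2 -379.2  336.4] yaw 3.0533 rp [ 3.141 -0.   ] F [-0.  -0.1 -1. ] gap 62.0 ff 20.0 j [-0.83  0.36  1.61  0.    1.17 -2.32]
tool shift mm [ 0.2 -0.7 26.7] units [ 0.005 -0.018  0.669] turn units wz -0.001 (world yaw deg 0.04 )
```

Request:
step_arm([
  [[0,0,0,0.005,-0.018,0.3,1],[0,0,0,0,0,0.3,1],[0,0,0,0,0,0,1],[0,0,0,0,0,0,1],[0,0,0,0,0,0,1]],
])

```text
clock: 41.35
eef_pos: [393.6, -380.4, 313.0]
eef_rot: [-3.142, 0.0, 3.054]
wrist_force: [-0.7, 0.0, -0.7]
finger_gap: 61.8
finger_force: 20.0
```

Run:
```python
from h import *
st(); go(394.0,-379.9,309.7,3.054)
```

```text
t 41.35 pos [ 393.6 -380.4  313. ] yaw 3.0541 rp [-3.142  0.   ] F [-0.7  0.  -0.7] gap 61.8 ff 20.0 j [-0.84  0.39  1.63 -0.    1.13 -2.32]
tool shift mm [-0.3  0.5  3.3] units [-0.008  0.013  0.083] turn units wz 0.0 (world yaw deg -0.01 )
```

Request:
step_arm([
  [[0,0,0,0,0,0.05,1],[0,0,0,0,0,0.035,1],[0,0,0,0,0,0,1],[0,0,0,0,0,0,1]],
])

```text
clock: 41.75
eef_pos: [393.6, -380.4, 309.7]
eef_rot: [-3.141, 0.0, 3.054]
wrist_force: [0.0, 0.7, 0.1]
finger_gap: 62.0
finger_force: 20.0
```

Request:
step_arm([
  [[0,0,0,0,0,0,-1],[0,0,0,0,0,0,-1],[0,0,0,0,0,0,-1],[0,0,0,0,0,-0.4,-1],[0,0,0,0,0,-0.9,-1]],
])

```text
clock: 42.25
eef_pos: [393.4, -380.2, 359.7]
eef_rot: [3.138, -0.004, 3.054]
wrist_force: [0.4, 0.3, 1.1]
finger_gap: 93.7
finger_force: 0.0
```

Request:
step_arm([
  [[0,0,0,0,0,-0.9,-1],[0,0,0,0,0,-0.2,-1],[0,0,0,0,0,0,-1],[0,0,0,0,0,0,-1]],
])

```text
clock: 42.65
eef_pos: [393.5, -380.3, 404.2]
eef_rot: [3.141, -0.001, 3.054]
wrist_force: [-0.4, 0.2, -0.2]
finger_gap: 94.2
finger_force: 0.0
```

Run:
```python
from h import *
st(); go(524.2,457.5,300,3.325)
cases([('l',(524,457),52),('m',(394,-380),144)])
```

```text
t 42.65 pos [ 393.5 -380.3  404.2] yaw 3.054 rp [ 3.141e+00 -1.000e-03] F [-0.4  0.2 -0.2] gap 94.2 ff 0.0 j [-0.84  0.29  1.53 -0.    1.32 -2.32]
tool shift mm [-57.  846.  104.2] units [-1.424 21.15   2.605] turn units wz -0.345 (world yaw deg 15.52 )
top l 317 z 50.8 c [523.8 456.9] size [80.7 61.1] yaw of long side deg 9.8
top m none
scene l 156 z 52.4 c [518.9 451. ] size [96.4 73. ] yaw of long side deg 12.3
scene m 537 z 144.1 c [ 386.  -384.3] size [68.5 93.8] yaw of long side deg -4.9
```

Request:
step_arm([
  [[0,0,0,-0.06,0.6,0,-1],[0,0,0,-0.06,0.95,0,-1],[0,0,0,-0.06,0.95,0,-1],[0,0,0,-0.06,0.95,0,-1],[0,0,0,-0.06,0.95,0,-1]],
])

```text
clock: 43.25
eef_pos: [420.8, -204.7, 404.4]
eef_rot: [3.141, -0.002, 3.054]
wrist_force: [0.8, 0.5, -0.8]
finger_gap: 93.9
finger_force: 0.0
```

Request:
step_arm([
  [[0,0,0,-0.06,0.95,0,-1],[0,0,0,-0.06,0.95,0,-1],[0,0,0,-0.06,0.95,0,-1],[0,0,0,-0.06,0.95,0,-1],[0,0,0,-0.06,0.95,0,-1]],
])

```text
clock: 43.75
eef_pos: [449.4, -16.3, 404.6]
eef_rot: [3.142, -0.001, 3.054]
wrist_force: [-0.1, 0.2, -0.1]
finger_gap: 94.0
finger_force: 0.0
```

Request:
step_arm([
  [[0,0,0,-0.06,0.95,0,-1],[0,0,0,-0.06,0.95,0,-1],[0,0,0,-0.06,0.95,0,-1],[0,0,0,-0.06,0.95,0,-1],[0,0,0,-0.06,0.95,0,-1]],
])

```text
clock: 44.25
eef_pos: [478.0, 172.0, 404.4]
eef_rot: [-3.141, -0.002, 3.054]
wrist_force: [-0.2, -0.3, -0.4]
finger_gap: 94.2
finger_force: 0.0
```

Request:
step_arm([
  [[0,0,0,-0.06,0.95,0,-1],[0,0,0,-0.06,0.95,0,-1],[0,0,0,-0.06,0.95,0,-1],[0,0,0,-0.06,0.95,0,-1],[0,0,0,-0.06,0.95,0,-1]],
])

```text
clock: 44.75
eef_pos: [506.6, 360.2, 404.1]
eef_rot: [-3.14, -0.001, 3.054]
wrist_force: [0.5, -0.7, 0.4]
finger_gap: 94.1
finger_force: 0.0
```

Request:
step_arm([
  [[0,0,-0.115,-0.06,0.95,0.2,-1],[0,0,-0.115,-0.06,0.9,0.5,-1],[0,0,-0.115,0,0.2,0.7,-1],[0,0,0,0,0,0.5,-1],[0,0,0,0,0,0,-1]],
])

```text
clock: 45.25
eef_pos: [513.4, 440.3, 324.7]
eef_rot: [-3.138, -0.007, -2.958]
wrist_force: [-0.8, 0.2, 0.4]
finger_gap: 94.0
finger_force: 0.0
```

Request:
step_arm([
  [[0,0,0,0,0,0,-1],[0,0,0,0,0,0,-1]],
])

```text
clock: 45.45
eef_pos: [514.1, 440.0, 330.9]
eef_rot: [3.141, 0.002, -2.959]
wrist_force: [0.7, 0.7, 1.1]
finger_gap: 94.2
finger_force: 0.0
```

Run:
```python
from h import *
st(); go(523.8,457.3,228,3.325)
```

```text
t 45.45 pos [514.1 440.  330.9] yaw -2.9588 rp [3.141e+00 2.000e-03] F [0.7 0.7 1.1] gap 94.2 ff 0.0 j [ 0.65  0.64  1.19 -0.    1.3  -1.1 ]
tool shift mm [-12.7  15.2 102.9] units [-0.317  0.381  2.572] turn units wz -0.001 (world yaw deg 0.04 )
```

Request:
step_arm([
  [[0,0,0,-0.32,0.38,0,-1],[0,0,0,0,0,0.5,-1],[0,0,0,0,0,0.5,-1],[0,0,0,0,0,0,-1],[0,0,0,0,0,0,-1]],
])

```text
clock: 45.95
eef_pos: [523.9, 457.4, 290.9]
eef_rot: [3.141, 0.001, -2.959]
wrist_force: [-0.0, 0.1, 1.0]
finger_gap: 94.1
finger_force: 0.0
```

Run:
```python
from h import *
st(); go(523.8,457.3,228,3.325)
```

```text
t 45.95 pos [523.9 457.4 290.9] yaw -2.9585 rp [3.141e+00 1.000e-03] F [-0.   0.1  1. ] gap 94.1 ff 0.0 j [ 0.67  0.72  1.16 -0.    1.26 -1.09]
tool shift mm [ 0.1 -0.1 62.9] units [ 0.003 -0.002  1.573] turn units wz -0.0 (world yaw deg 0.02 )
```

Request:
step_arm([
  [[0,0,0,0,0,0.5,-1],[0,0,0,0,0,0.6,-1],[0,0,0,0,0,0.45,-1],[0,0,0,0,0,0,-1],[0,0,0,0,0,0,0]],
])

```text
clock: 46.45
eef_pos: [523.9, 457.6, 228.7]
eef_rot: [3.141, 0.001, -2.958]
wrist_force: [0.4, -0.2, -0.4]
finger_gap: 88.8
finger_force: 0.0
```

Request:
step_arm([
  [[0,0,0,0,0,0,1],[0,0,0,0,0,0,1],[0,0,0,0,0,0,1],[0,0,0,0,0,0,1],[0,0,0,0,0,0,1]],
], newtons=20)

```text
clock: 46.95
eef_pos: [523.7, 457.6, 228.2]
eef_rot: [3.141, 0.001, -2.958]
wrist_force: [-0.9, 0.5, 5.0]
finger_gap: 61.5
finger_force: 20.0
```

Run:
```python
from h import *
st()
```

```text
t 46.95 pos [523.7 457.6 228.2] yaw -2.9581 rp [3.141e+00 1.000e-03] F [-0.9  0.5  5. ] gap 61.5 ff 20.0 j [ 0.67  0.79  1.2   0.    1.15 -1.09]
```

Request:
step_arm([
  [[0,0,0,0,0,-0.5,1],[0,0,0,0,0,-0.8,1],[0,0,0,0,0,-0.8,1],[0,0,0,0,0,-0.8,1],[0,0,0,0,0,-0.8,1]],
])

```text
clock: 47.45
eef_pos: [523.5, 457.3, 376.5]
eef_rot: [-3.141, -0.001, -2.958]
wrist_force: [0.8, -0.2, -1.5]
finger_gap: 61.6
finger_force: 20.0
```

Request:
step_arm([
  [[0,0,0,0,0,-0.8,1],[0,0,0.115,0,0,-0.2,1],[0,0,0.115,0,0,0,1],[0,0,0.115,0,0,0,1],[0,0,0,0,0,0,1]],
])

```text
clock: 47.95
eef_pos: [523.7, 457.5, 415.1]
eef_rot: [-3.141, -0.0, 3.053]
wrist_force: [-0.3, 0.1, -1.3]
finger_gap: 62.0
finger_force: 20.0
```

Request:
step_arm([
  [[0,0,0,0,0,0,1],[0,0,0,0,0,0,1]],
])

```text
clock: 48.15
eef_pos: [523.7, 457.5, 415.3]
eef_rot: [-3.141, -0.0, 3.056]
wrist_force: [-0.6, -0.4, -1.7]
finger_gap: 62.2
finger_force: 20.0
```

Run:
```python
from h import *
st(); go(393.8,-380.2,410,3.054)
```

```text
t 48.15 pos [523.7 457.5 415.3] yaw 3.0562 rp [-3.141 -0.   ] F [-0.6 -0.4 -1.7] gap 62.2 ff 20.0 j [ 0.67  0.63  1.01 -0.    1.49 -0.82]
tool shift mm [  57.9 -845.7    5.3] units [  1.449 -21.142   0.132] turn units wz 0.003 (world yaw deg -0.12 )
```

Request:
step_arm([
  [[0,0,0,0.063,-0.6,0,1],[0,0,0,0.063,-0.9,0,1],[0,0,0,0.063,-0.9,0,1],[0,0,0,0.063,-0.9,0,1],[0,0,0,0.063,-0.9,0,1]],
])

```text
clock: 48.65
eef_pos: [495.9, 289.8, 415.5]
eef_rot: [3.142, 0.0, 3.056]
wrist_force: [-0.2, -0.0, -0.9]
finger_gap: 62.1
finger_force: 20.0
```

Request:
step_arm([
  [[0,0,0,0.063,-0.9,0,1],[0,0,0,0.063,-0.9,0,1],[0,0,0,0.063,-0.9,0,1],[0,0,0,0.063,-0.9,0,1],[0,0,0,0.063,-0.9,0,1]],
])

```text
clock: 49.15
eef_pos: [467.6, 111.7, 415.7]
eef_rot: [3.142, 0.0, 3.056]
wrist_force: [1.1, 0.1, -1.2]
finger_gap: 61.8
finger_force: 20.0
```

Request:
step_arm([
  [[0,0,0,0.063,-0.9,0,1],[0,0,0,0.063,-0.9,0,1],[0,0,0,0.063,-0.9,0,1],[0,0,0,0.063,-0.9,0,1],[0,0,0,0.063,-0.9,0,1]],
])

```text
clock: 49.65
eef_pos: [439.3, -66.6, 415.7]
eef_rot: [-3.142, 0.001, 3.056]
wrist_force: [1.4, -0.1, -0.7]
finger_gap: 61.7
finger_force: 20.0
```

Request:
step_arm([
  [[0,0,0,0.063,-0.9,0,1],[0,0,0,0.063,-0.9,0,1],[0,0,0,0.063,-0.9,0,1],[0,0,0,0.063,-0.9,0,1],[0,0,0,0.063,-0.9,0,1]],
])

```text
clock: 50.15
eef_pos: [411.0, -244.8, 415.7]
eef_rot: [-3.141, 0.0, 3.056]
wrist_force: [0.7, 0.6, 0.4]
finger_gap: 61.6
finger_force: 20.0
```

Request:
step_arm([
  [[0,0,0,0.063,-0.9,0,1],[0,0,0,0.063,-0.7,0,1],[0,0,0,0,0,0,1],[0,0,0,0,0,0,1],[0,0,0,0,0,0,1]],
])

```text
clock: 50.65
eef_pos: [401.1, -306.0, 415.6]
eef_rot: [3.142, 0.0, 3.055]
wrist_force: [0.6, 0.1, -1.2]
finger_gap: 61.9
finger_force: 20.0
```

Run:
```python
from h import *
st(); go(393.8,-380.2,372.2,3.054)
```

```text
t 50.65 pos [ 401.1 -306.   415.6] yaw 3.0554 rp [3.142 0.   ] F [ 0.6  0.1 -1.2] gap 61.9 ff 20.0 j [-0.72  0.19  1.63  0.    1.32 -2.21]
tool shift mm [  0.9 -74.5  43.4] units [ 0.023 -1.864  1.084] turn units wz 0.002 (world yaw deg -0.08 )
```

Request:
step_arm([
  [[0,0,0,0.02,-0.6,0,1],[0,0,0,0,-0.7,0,1],[0,0,0,0,-0.57,0,1],[0,0,0,0,0,0.4,1],[0,0,0,0,0,0.4,1]],
])

```text
clock: 51.15
eef_pos: [393.9, -380.8, 383.3]
eef_rot: [-3.141, 0.001, 3.055]
wrist_force: [0.6, 0.8, -1.3]
finger_gap: 62.1
finger_force: 20.0
```

Request:
step_arm([
  [[0,0,0,0,0,0,1],[0,0,0,0,0,0,1],[0,0,0,0,0,0,1]],
])

```text
clock: 51.45
eef_pos: [393.9, -380.8, 384.6]
eef_rot: [-3.141, 0.001, 3.055]
wrist_force: [-0.2, -0.0, -1.1]
finger_gap: 61.8
finger_force: 20.0
```

Run:
```python
from h import *
st(); go(393.8,-380.2,372.2,3.054)
```

```text
t 51.45 pos [ 393.9 -380.8  384.6] yaw 3.055 rp [-3.141e+00  1.000e-03] F [-0.2 -0.  -1.1] gap 61.8 ff 20.0 j [-0.84  0.31  1.55 -0.    1.28 -2.32]
tool shift mm [ 0.2  0.6 12.4] units [0.005 0.015 0.31 ] turn units wz 0.001 (world yaw deg -0.06 )
```

Request:
step_arm([
  [[0,0,0,0.005,0.015,0.15,1],[0,0,0,0,0,0.1,1],[0,0,0,0,0,0.03,1],[0,0,0,0,0,0.03,1],[0,0,0,0,0,0,1]],
])

```text
clock: 51.95
eef_pos: [393.5, -380.5, 372.1]
eef_rot: [-3.141, 0.001, 3.054]
wrist_force: [-1.9, 3.3, 7.8]
finger_gap: 61.9
finger_force: 20.0
```

Run:
```python
from h import *
st(); go(393.8,-380.2,372.2,3.054)
```

```text
t 51.95 pos [ 393.5 -380.5  372.1] yaw 3.054 rp [-3.141e+00  1.000e-03] F [-1.9  3.3  7.8] gap 61.9 ff 20.0 j [-0.84  0.32  1.57  0.    1.25 -2.32]
tool shift mm [-0.3  0.3 -0.1] units [-0.007  0.008 -0.003] turn units wz 0.0 (world yaw deg -0.0 )
```

Contact. Release, rise, move clear and look.

Request:
step_arm([
  [[0,0,0,0,0,0,-1],[0,0,0,0,0,0,-1],[0,0,0,0,0,0,-1],[0,0,0,0,0,-0.4,-1],[0,0,0,0,0,-0.8,-1]],
])

```text
clock: 52.45
eef_pos: [393.4, -380.5, 417.5]
eef_rot: [3.139, -0.003, 3.054]
wrist_force: [0.6, -0.2, 0.2]
finger_gap: 93.5
finger_force: 0.0
```

Request:
step_arm([
  [[0,0,0,0,0,-0.8,-1],[0,0,0,0,0.5,0,-1],[0,0,0,0,0.8,0,-1],[0,0,0,0,0.8,0,-1],[0,0,0,0,0.8,0,-1]],
])

```text
clock: 52.95
eef_pos: [403.5, -263.9, 451.0]
eef_rot: [3.142, -0.0, 3.054]
wrist_force: [-0.1, 0.7, 0.4]
finger_gap: 94.2
finger_force: 0.0
```

Request:
step_arm([
  [[0,0,0,0,0.8,0,-1],[0,0,0,0,0.8,0,-1],[0,0,0,0,0.8,0,-1],[0,0,0,0,0.5,0,-1],[0,0,0,0,0,0,-1]],
])

```text
clock: 53.45
eef_pos: [413.8, -147.8, 451.3]
eef_rot: [3.142, 0.0, 3.057]
wrist_force: [0.0, 0.4, -0.7]
finger_gap: 94.1
finger_force: 0.0
```

Run:
```python
from h import *
st(); cases([('stack',(394,-380),196)])
c=grab('scene'); t=grab('top')
a=cv2.resize(c['frame'][130:310,170:440,::-1],(800,533),interpolation=cv2.INTER_CUBIC); cv2.imwrite('pics/end.png',a)
b=cv2.resize(t['frame'][130:270,150:410,::-1],(780,420),interpolation=cv2.INTER_CUBIC); cv2.imwrite('pics/endt.png',b)
P=cloud(c); o=np.array([501.4,15.2]); m=np.dstack([(P[...,:2]-o)@X,(P[...,:2]-o)@Y,P[...,2]])
k=(m[...,2]>27)&(m[...,2]<50)&(m[...,0]>-50)&(m[...,0]<-34)&(abs(m[...,1])<100); print('front bar z',np.round(m[k][:,2].mean(),2))
```

```text
t 53.45 pos [ 413.8 -147.8  451.3] yaw 3.0565 rp [3.142 0.   ] F [ 0.   0.4 -0.7] gap 94.1 ff 0.0 j [-0.43  0.01  1.74  0.    1.39 -1.91]
top stack 365 z 195.4 c [ 396.2 -380.9] size [62.8 79.5] yaw of long side deg -4.8
scene stack 521 z 196.0 c [ 387.3 -385.1] size [69.5 93.4] yaw of long side deg -4.8
front bar z 38.65
```

View pics/end.png

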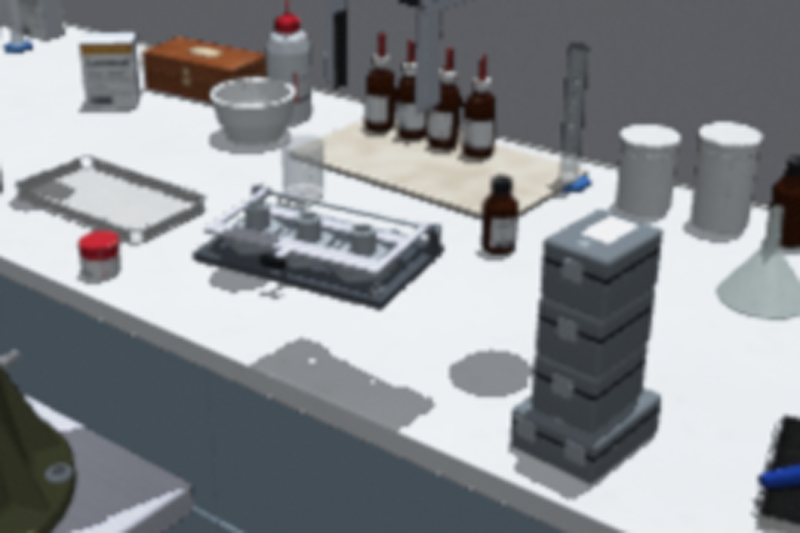

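View pics/endt.png

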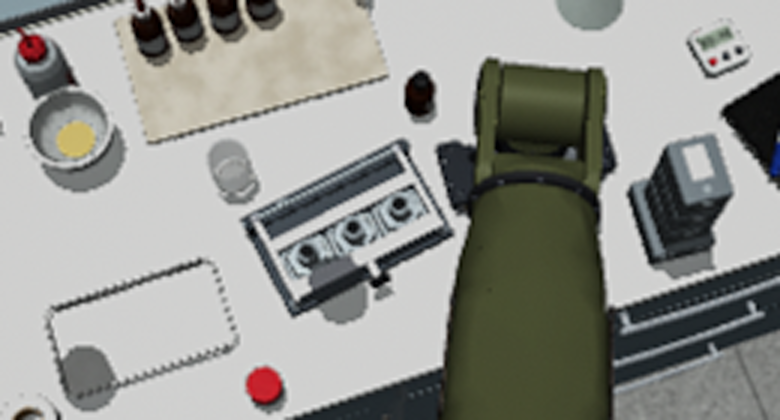

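The pictures show three cases in one straight column on the punch case, near (600,330) in the scene view. The frame is shut flat with three necks between its bars near (310,230), the tray is empty and the bystanders are in place. I am handing the job in.

```bash
python3 -c "
from cell import workorder
print(workorder.sign_off())"
```

```text
the job is handed in; nothing more can be done
None
```

The job is handed in: all three inserts are home in their pockets, the frame is folded flat over them, and the three cases stand in one column on the middle of the punch case, done in about 53 s of the 210 s allowed; the hand-in gave no verdict.

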